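# Load the code-locked tube carrier

## Robot

A 6-joint arm with a two-finger parallel gripper is mounted at the origin on a cart in front of the work surface, level with it; the furniture and walls round the work are solid. World frame = base frame: x ahead of the robot, y to its left, z up, the work surface at z = 0. Lengths are in mm, angles in rad, forces in N, time in s.
With the tool pointing down it reaches from about 250 to 775 mm from the base axis. Payload 4 kg.
Tool frame: the origin (TCP) lies midway between the tips of the shut fingers; the grasp point (between the pads) lies 19 mm behind it; z points along the fingers, y is the line along which they close (so a half turn about z gives the same grasp; the last joint's range is limited). The gripper opens to 94 mm and grips with 3 to 60 N. Pads are 16 mm wide; open, the fingers measure 119 mm over their backs; the gripper's body (75 mm by 177 mm) begins 78 mm behind the grasp point.
Start: joints at [-1.364, 0.087, 1.371, -0, 1.684, -0.103], TCP at [167.676, -523.84, 169.206] pointing down, gripper open.
Joint ranges: [-3.1, 3.1], [-0.76, 2.03], [0.27, 2.55], [-1.08, 4.22], [0.17, 2.65], [-2.57, 2.57]. Speed limits (rad/s): [2.79, 2.79, 3.14, 3.14, 3.14, 3.14].

## Interface

Orientations are given as a unit quaternion [x, y, z, w].
In Python, from workcell import manip gives the robot as it stands. The module is installed in compiled form; this text tells all that it offers.
- The arm moves only by the tool carry_out, never from a script. Its argument "increments" is a list of rows, each a list of 7 numbers: the turn, a rotation vector about the tool's x, y, z as a fraction of full scale, then the shift along the tool's x, y, z as a fraction of full scale, then the opening, from 0 (shut) to 1 (fully open). In form: [[ax, ay, az, tx, ty, tz, claw], ...]. A call has 1 to 8 rows; each row shifts and turns the commanded pose from where the row before left it, along the tool's axes as they then stand; what a row does not reach is not made up. Full scale, the value 1, is 0.5 m for a shift and 180 degrees for a turn. A row lasts 1/10 s, in which the tool goes at most 50 mm and 8.59 degrees, less where a joint would pass 70% of its speed; a pose out of reach is approached as far as the arm can. A call with a number of a shift or a turn outside -1 to 1 is refused whole. A call with a gripper value outside its range is refused whole. The fingers move at their own pace and stop on an object; "force" is the grip in N (left out, the last holds). Time passes only in rows, so rows that do not move let the fingers close. It gives the time, the measured TCP pose, the force, the opening and the grip force at its end, in the units of the state.
- manip.sense(): the state, without advancing time (a new reading comes with each control period).
- manip.capture(name): name is "scene" or "top" or "wrist"; returns a dict with "pixels" (480x640x3 uint8, red, green, blue), "fovy" (degrees; the focal length in pixels is half the picture's height over the tangent of half this angle, whatever the lens; pixels are square), "cx", "cy" (the principal point, pixels), "view" (4x4, takes a point from world to camera coordinates); the wrist camera has in their place "T_tool_cam" (4x4, takes a point from camera to tool coordinates, whose origin is the TCP and whose axes are the flange's). Camera axes: x right, y down, z forward; pixel columns grow to the right and rows downward; lengths in mm; the calibration is good to about 2 mm. A picture is of the moment at which its call begins: read the wrist's pose just before it. There is no depth.
- manip.hand_in(): hands the job in; it is judged then, once.
The state is a dict: "time": time; "q": joint angles; "joint_vel": joint speeds; "effort": joint torques, N m; "ee_pos": TCP position; "tcp_rot": TCP orientation; "contact_force": force on the tool from outside, world axes, zero at the start; "ft_torque": the same for the moment, N m; "gripper_width": finger opening in mm; "grasp_force": force on a finger pad.
Only numpy, scipy, OpenCV 4.12 (cv2) and the standard library are available. Lean on these libraries where they do the work, as an engineer would, in place of code of your own. Each camera call takes 0.05 s, during which the arm holds its last target. There are 200 camera calls.

## Task

Load the code-locked sample carrier: set its dials, from left to right, to ten, two and eight o'clock (twelve is the doubled mark, away from the clips), slide the guard fully open by its knob, and press every loose tube on the worktop flat down past the sprung jaw of a clip of its own until it is fully home, either way round, its glass centred in the clip. Then slide the guard fully shut over the tubes and lock it by turning at least one dial about a quarter turn or more off its code; leave everything else where it stands.

Things in the scene. Friction and masses are not known exactly. Their poses are not given: they have to be found in the camera images.
- carrier: code-locked sample carrier: grey plate 232 x 226 x 8 mm fixed to the worktop. Origin: on its underside, 120 mm from the near edge; x points from the clip side (nearest the robot) to the lock side, y to its left, z up. The grey lock housing (x 46 to 112, y -102 to 102 mm, flat roof z 62 mm) bears three dials in a row; in front are three clips for tubes lying along x
- dial_left (a joint): left dial's angle, rad: 0 = pointer (white-lined end) at the doubled mark at twelve (carrier +x), growing clockwise from above, pi/6 per mark. Stops at -2.7, 2.7. Code: ten o'clock = -1.047; the lock passes to about 0.15 off. Friction (0.06 N m) holds it; blocked while the guard is open
- dial_left_grip (a point): on that dial's axis, 18 mm above the housing's roof. The dial is a black upright fin 42 mm long (along its pointer), 11 mm thick, from 4 to 30 mm above the roof, on a disc of 21 mm radius; pinch it across its thickness. The point's x axis is the pointer's direction. Neighbouring dials are 72 mm apart
- dial_mid (a joint): middle dial's angle, rad: 0 = pointer (white-lined end) at the doubled mark at twelve (carrier +x), growing clockwise from above, pi/6 per mark. Stops at -2.7, 2.7. Code: two o'clock = 1.047; the lock passes to about 0.15 off. Friction (0.06 N m) holds it; blocked while the guard is open
- dial_mid_grip (a point): on that dial's axis, 18 mm above the housing's roof. The dial is a black upright fin 42 mm long (along its pointer), 11 mm thick, from 4 to 30 mm above the roof, on a disc of 21 mm radius; pinch it across its thickness. The point's x axis is the pointer's direction. Neighbouring dials are 72 mm apart
- dial_right (a joint): right dial's angle, rad: 0 = pointer (white-lined end) at the doubled mark at twelve (carrier +x), growing clockwise from above, pi/6 per mark. Stops at -2.7, 2.7. Code: eight o'clock = -2.094; the lock passes to about 0.15 off. Friction (0.06 N m) holds it; blocked while the guard is open
- dial_right_grip (a point): on that dial's axis, 18 mm above the housing's roof. The dial is a black upright fin 42 mm long (along its pointer), 11 mm thick, from 4 to 30 mm above the roof, on a disc of 21 mm radius; pinch it across its thickness. The point's x axis is the pointer's direction. Neighbouring dials are 72 mm apart
- guard (a joint): travel (m) of the steel guard: 0 shut, 0.034 fully open; slides to the carrier's -y to open, stays where left (friction 2 N), barred unless all dials stand at their code. Its bar (z 45 to 51 mm) runs along y at x 36 to 46 mm; its three tines, 14 mm wide, reach from it to x 2 mm and when shut lie over the clips, so that no tube can go in or out
- guard_knob (a point): middle of the guard's upright black knob, 16 mm in diameter, z 54 to 86 mm, at the right (-y) end of the guard bar; moves with the guard
- clip_l (a point): where a tube's mid point lies when fully home in the left clip: 34 mm above the worktop, carrier axes (x along the tube, z up). Gripped 25 to 35 mm either side of this point along x: seat below, fixed cheek on +y, flared outwards from 6 to 16 mm above, on -y a sprung jaw hinged low with a round nose hooking over the tube
- clip_m (a point): where a tube's mid point lies when fully home in the middle clip: 34 mm above the worktop, carrier axes (x along the tube, z up). A tube laid in from above meets the jaw's nose with its axis some 15 mm above this point; pushed straight down with some 8 to 15 N it forces the jaw aside, which snaps over it
- clip_r (a point): where a tube's mid point lies when fully home in the right clip: 34 mm above the worktop, carrier axes (x along the tube, z up). Between the two gripping places (50 mm apart) fingers have free room down to 13 mm below this point. Clips are alike, 64 mm apart. Two rails along y (tops z 44 mm) stop the tubes endways: 69 mm either side of this point, flared outwards from 36 mm up
- tube_a: stoppered sample tube, 114 mm long, loose, lying on the worktop left of the carrier (may be absent): body 12.6 mm in diameter, 94 mm long, then a stopper 16 mm in diameter, 20 mm long. Origin: centre of the bottom end; z along the tube towards the stopper. White square anti-roll collars, 17 mm wide and 4 mm thick, at 6 and 96 mm from the bottom, so it lies level with its axis 8.5 mm up and slides rather than rolls. 23 g
- tube_a_mid (a point): point on that tube's axis 50 mm from its bottom end (stopper begins 44 mm beyond it): the place to grip, and the point that goes to the middle of a clip
- tube_b: stoppered sample tube, 114 mm long, loose, lying on the worktop left of the carrier (may be absent): body 12.6 mm in diameter, 94 mm long, then a stopper 16 mm in diameter, 20 mm long. Origin: centre of the bottom end; z along the tube towards the stopper. White square anti-roll collars, 17 mm wide and 4 mm thick, at 6 and 96 mm from the bottom, so it lies level with its axis 8.5 mm up and slides rather than rolls. 23 g
- tube_b_mid (a point): point on that tube's axis 50 mm from its bottom end (stopper begins 44 mm beyond it): the place to grip, and the point that goes to the middle of a clip
- tube_c: stoppered sample tube, 114 mm long, loose, lying on the worktop left of the carrier (may be absent): body 12.6 mm in diameter, 94 mm long, then a stopper 16 mm in diameter, 20 mm long. Origin: centre of the bottom end; z along the tube towards the stopper. White square anti-roll collars, 17 mm wide and 4 mm thick, at 6 and 96 mm from the bottom, so it lies level with its axis 8.5 mm up and slides rather than rolls. 23 g
- tube_c_mid (a point): point on that tube's axis 50 mm from its bottom end (stopper begins 44 mm beyond it): the place to grip, and the point that goes to the middle of a clip
- kit: folding carton, 116 x 63 x 78 mm; a bystander, to be left where it is. Origin: centre of its underside
- timer: white lab timer lying on its back, 66 x 72 x 16 mm; a bystander, to be left where it is. Origin: centre of its underside
- tape: brown tape roll lying flat, 94 mm wide, 48 mm high; a bystander, to be left where it is. Origin: centre of its underside
- marker: marker pen lying along y, 135 mm long, 17 mm thick; a bystander, to be left where it is. Origin: centre of its underside
- stapler: black stapler, 137 x 38 x 42 mm; a bystander, to be left where it is. Origin: centre of its underside

How it is judged:
By the outcome, as a careful person would: the job done as asked, in the order asked, and still so for the second after the job is handed in, with the robot touching nothing.
Of tube_a, tube_b, tube_c only 2 to 3 are there at a start; the rules pass over those that are not, and their reading is None.
At some moment in a run one of tube_a, tube_b, tube_c may be knocked a few centimetres aside while the robot is not near it.
Once in a run the grip may slacken for a moment while it holds something.
It also fails if it takes over 208 s, if anything falls off the work surface, if the arm or the gripper's body presses on something with over 40 N, if the wrist force passes 120 N, or if a joint passes its speed limit or range.

## Working session

There is one attempt and no reset: what is moved stays moved. The work goes in short steps, Python scripts to look and compute and a tool call to move; the robot and the scene stay as the last step left them, time stands still between calls to the robot, and variables do not carry over. Pictures are saved under pics/ and viewed, at most 14 in all, crops included, and the job is handed in when it is done.

Besides the shell and the picture viewer there is one more tool, called after ">>>" by a JSON object that holds its "api" and its "payload", one argument or row to a line. carry_out: Moves the arm, as the interface text tells. Shift numbers are shares of 0.5 m and turn numbers shares of 180 degrees, none past 1 either way. Its arguments: {"type":"object","properties":{"increments":{"type":"array"},"force":{"type":"number"}},"required":["increments"]}

```bash
mkdir -p pics
python3 - <<'E'
from workcell import manip
import cv2,numpy as np
s=manip.sense();print({k:np.round(v,3).tolist() for k,v in s.items()})
for n in("scene","top"):
    c=manip.capture(n);cv2.imwrite(f"pics/{n}0.png",c["pixels"][:,:,::-1]);print(n,c["fovy"],c["cx"],c["cy"],np.round(c["view"],4).tolist())
c=manip.capture("wrist");print(c["fovy"],c["cx"],c["cy"],np.round(c["T_tool_cam"],4).tolist())
E
```

```text
{'time': 0.0, 'q': [-1.364, 0.088, 1.372, -0.0, 1.684, -0.103], 'joint_vel': [-0.0, -0.002, -0.001, 0.001, 0.0, -0.002], 'effort': [0.001, -34.017, -30.243, 0.072, 0.033, -0.0], 'ee_pos': [167.508, -523.22, 168.046], 'tcp_rot': [0.988, 0.154, -0.0, -0.001], 'contact_force': [-0.136, -0.288, 0.514], 'ft_torque': [0.017, -0.017, -0.002], 'grasp_force': 0.0, 'gripper_width': 93.788}
scene 48.91515869038739 321.85765572426436 236.7092720256872 [[0.6697, -0.7426, 0.0012, -546.9761], [-0.5132, -0.464, -0.722, 242.6414], [0.5367, 0.4829, -0.6919, 1363.4569], [0.0, 0.0, 0.0, 1.0]]
top 56.07814376937099 318.90388405298523 239.02500005903156 [[0.0756, -0.9971, 0.001, -283.9142], [-0.9741, -0.074, -0.2135, 503.7958], [0.2129, 0.0152, -0.9769, 943.409], [0.0, 0.0, 0.0, 1.0]]
71.51734649718948 320.72548382569937 246.06523972585552 [[0.0003, -0.9708, -0.2397, 69.8289], [1.0, 0.0004, -0.0004, -0.1638], [0.0005, -0.2397, 0.9708, -215.7173], [0.0, 0.0, 0.0, 1.0]]
```

View pics/top0.png

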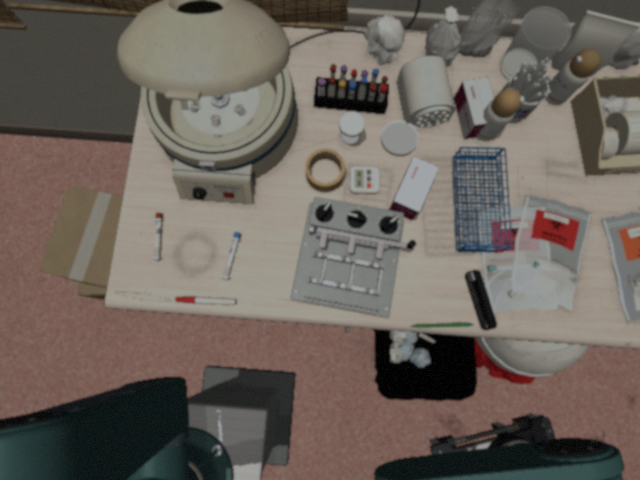

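View pics/scene0.png

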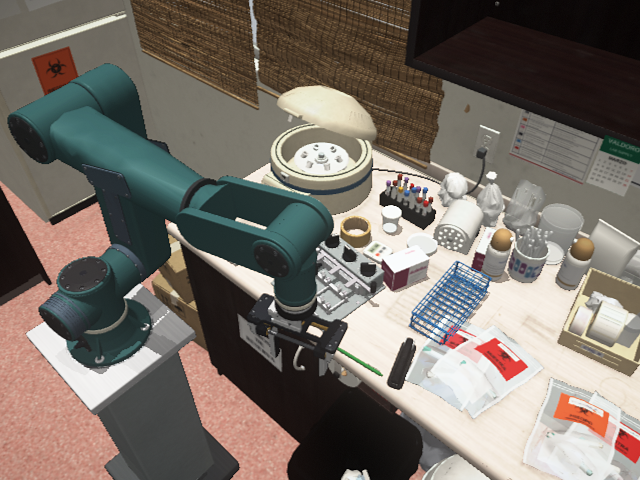

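The top view shows the carrier at about (350,255), dials at (324,212), (356,217) and (389,224), and the knob at (411,244). There are two tubes, at (158,236) and (233,256). The scene view shows the arm hanging in front of the carrier.

```bash
cat > h.py <<'E'
from workcell import manip
import cv2,numpy as np
from scipy.spatial.transform import Rotation as R
def cam(name,save=None):
    s=manip.sense() if name=="wrist" else None
    c=manip.capture(name);c["f"]=240/np.tan(np.radians(c["fovy"])/2)
    if s:
        T=np.eye(4);T[:3,:3]=R.from_quat(s["tcp_rot"]).as_matrix();T[:3,3]=s["ee_pos"]
        c["C"]=T@c["T_tool_cam"]
    else: c["C"]=np.linalg.inv(c["view"])
    if save: np.savez("pics/"+save+".npz",C=c["C"],f=c["f"],cx=c["cx"],cy=c["cy"]);cv2.imwrite(f"pics/{save}.png",c["pixels"][:,:,::-1])
    return c
def load(n):
    d=np.load("pics/"+n+".npz");return {**{k:d[k] for k in d},"pixels":cv2.imread(f"pics/{n}.png")[:,:,::-1]}
def ray(c,uv,z):
    uv=np.atleast_2d(uv).astype(float)
    d=np.c_[(uv[:,0]-c["cx"])/c["f"],(uv[:,1]-c["cy"])/c["f"],np.ones(len(uv))]@c["C"][:3,:3].T
    o=c["C"][:3,3];return o+d*((z-o[2])/d[:,2])[:,None]
def proj(c,P):
    p=(np.atleast_2d(P)-c["C"][:3,3])@c["C"][:3,:3];return np.c_[p[:,0]/p[:,2]*c["f"]+c["cx"],p[:,1]/p[:,2]*c["f"]+c["cy"]]
def st():
    s=manip.sense();print("t",round(s["time"],2),"p",np.round(s["ee_pos"],1),"F",np.round(s["contact_force"],1),"w",round(float(s["gripper_width"]),1),"g",round(float(s["grasp_force"]),1),"yaw",yaw(s),"q",np.round(s["q"],2))
    return s
def yaw(s): # heading of tool x in world
    m=R.from_quat(s["tcp_rot"]).as_matrix();return round(float(np.degrees(np.arctan2(m[1,0],m[0,0]))),2)
def go(x,y,z,yw=None):
    "print the increments that take the tool to x,y,z (TCP) and heading yw (deg), tool down"
    s=manip.sense();m=R.from_quat(s["tcp_rot"])
    yw=yaw(s) if yw is None else yw
    g=R.from_euler("z",yw,degrees=True)*R.from_quat([1,0,0,0])
    rv=(m.inv()*g).as_rotvec()/np.pi; t=m.inv().apply(np.array([x,y,z])-s["ee_pos"])
    print("turn",np.round(rv,4),"=%.1f deg"%(np.linalg.norm(rv)*180),"shift mm",np.round(t,1),"frac",np.round(t/500,4),"n>=%d"%np.ceil(max(np.linalg.norm(t)/50,np.linalg.norm(rv)*180/8.59)))
E
python3 - <<'E'
from h import *
c=cam("top","t1")
cs=ray(c,[(316,198),(408,212),(385,315),(292,300)],8);print(np.round(cs,1))
print("tubes",np.round(ray(c,[(158,213),(158,258),(238,234),(228,278)],8.5),1))
print("dials",np.round(ray(c,[(324,212),(356,217),(389,224)],80),1))
im=c["pixels"][:,:,::-1]
cv2.imwrite("pics/t1c.png",cv2.resize(im[180:330,130:430],(800,400),interpolation=cv2.INTER_CUBIC))
E
```

```text
[[ 632.6 -229.9    8. ]
 [ 614.7 -448.2    8. ]
 [ 371.6 -404.9    8. ]
 [ 389.1 -194.4    8. ]]
tubes [[567.6 137.2   8.5]
 [461.4 120.9   8.5]
 [531.5 -55.8   8.5]
 [427.7 -44.8   8.5]]
dials [[ 579.4 -251.9   80. ]
 [ 573.4 -322.3   80. ]
 [ 563.2 -394.7   80. ]]
```

View pics/t1c.png

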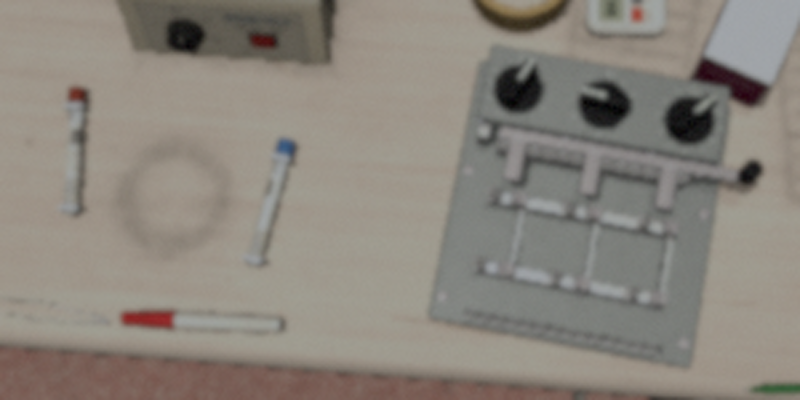

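The crop confirms two loose tubes (blue and red stoppers). The dial pointers read roughly 1, 10 and 1–2 o'clock. Next I'll move above the carrier for a closer wrist view.

```bash
python3 -c "
from h import *
go(500,-310,200,-8)"
```

```text
turn [-4.00e-04  1.00e-04  1.43e-01] =25.7 deg shift mm [ 381.7 -102.   -31.4] frac [ 0.7633 -0.204  -0.0627] n>=8
```

>>> {"api": "carry_out", "payload": {
  "increments": [
    [0,0,0,0.095,-0.0255,-0.008,1],
    [0,0,0,0.095,-0.0255,-0.008,1],
    [0,0,0,0.095,-0.0255,-0.008,1],
    [0,0,0,0.095,-0.0255,-0.008,1],
    [0,0,0,0.095,-0.0255,-0.008,1],
    [0,0,0,0.095,-0.0255,-0.008,1],
    [0,0,0,0.095,-0.0255,-0.008,1],
    [0,0,0,0.095,-0.0255,-0.008,1]
  ]
}}

```text
time: 1.0
ee_pos: [499.9, -309.4, 201.2]
tcp_rot: [0.988, 0.154, -0.0, 0.0]
contact_force: [0.2, -0.7, 0.2]
gripper_width: 93.7
grasp_force: 0.0
```

>>> {"api": "carry_out", "payload": {
  "increments": [
    [0,0,0.0475,0,0,0,1],
    [0,0,0.0475,0,0,0,1],
    [0,0,0.0475,0,0,0,1],
    [0,0,0,0,0,0,1],
    [0,0,0,0,0,0,1]
  ]
}}

```text
time: 1.5
ee_pos: [498.4, -310.8, 200.9]
tcp_rot: [0.998, -0.067, -0.0, -0.0]
contact_force: [-0.7, 0.4, 0.5]
gripper_width: 93.6
grasp_force: 0.0
```

```bash
python3 -c "
from h import *
st();cam('wrist','w1')"
```

```text
t 1.5 p [ 498.4 -310.8  200.9] F [-0.7  0.4  0.5] w 93.6 g 0.0 yaw -7.72 q [-0.65  0.17  1.22 -0.    1.76  1.05]
```

View pics/w1.png

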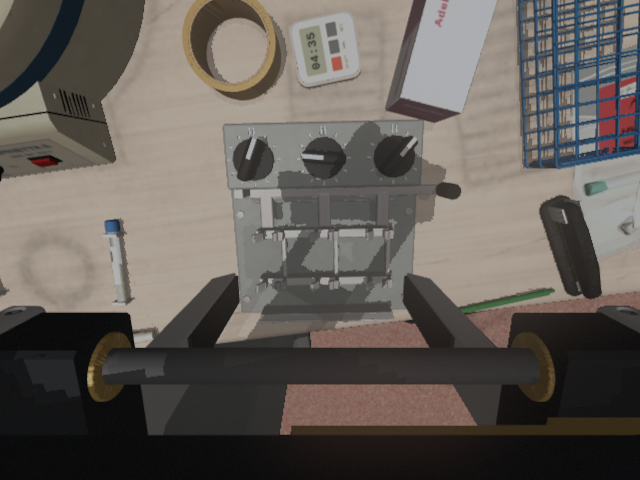

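The wrist view shows the carrier clearly: dials at (253,157), (323,157) and (395,155), roof back corners at (224,126) and (422,122), and the knob at (448,190). The clips run from x≈260 to 390. I'll crop this for accurate points.

Run:
```python
from h import *
c=load("w1")
r=ray(c,[(224,126),(422,122)],62);print(np.round(r,1),np.linalg.norm(r[0]-r[1]))
im=c["pixels"][:,:,::-1]
cv2.imwrite("pics/w1c.png",cv2.resize(im[115:325,215:470],(728,600),interpolation=cv2.INTER_CUBIC))
```

```text
[[ 617.  -228.    62. ]
 [ 594.1 -425.7   62. ]] 199.0173192443909
```

View pics/w1c.png

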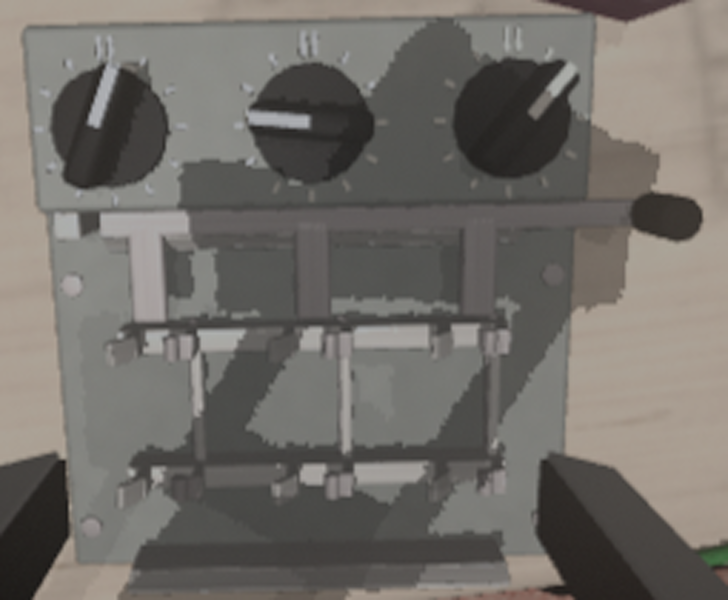

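Run:
```python
from h import *
c=load("w1")
def P(l,z): 
    l=np.array(l,float); return ray(c,np.c_[215+l[:,0]/2.855,115+l[:,1]/2.857],z)
roof=P([(24,30),(595,14),(585,198),(38,210)],62)
disc=P([(110,126),(312,122),(512,118)],66)
pl=P([(71,285),(553,274),(91,527),(76,562)],8)
for n,a in(("roof",roof),("disc",disc),("plate",pl)):print(n,np.round(a[:,:2],1).tolist())
# rigid fit (least squares) carrier->world
M=np.array([(112,102),(112,-102),(79,72),(79,0),(79,-72)],float);W=np.r_[roof[:2],disc][:,:2]
m,w=M.mean(0),W.mean(0);H=(M-m).T@(W-w);a=np.arctan2(H[0,1]-H[1,0],H[0,0]+H[1,1]);Rm=np.array([[np.cos(a),-np.sin(a)],[np.sin(a),np.cos(a)]]);t=w-Rm@m
print("yaw",np.degrees(a),"t",t,"res",np.round(W-(M@Rm.T+t),1).tolist())
inv=lambda X:np.round((X[:,:2]-t)@Rm,1).tolist()
print("roof",inv(roof),"pl",inv(pl),"knob",inv(P([(660,215)],86)),)
print("clipnoses z45",inv(P([(122,348),(180,343),(338,340),(494,337),(130,488),(340,483),(494,478)],45)))
print("tines z51", inv(P([(148,318),(314,316),(478,312)],51)))
for n,e in(("L",[(113,66),(95,126)]),("M",[(249,117),(310,121)]),("R",[(574,66),(534,114)])):
    q=P(e,92);d=(q[0]-q[1])[:2]@Rm;print(n,"angle",-np.arctan2(d[1],d[0]),inv(q))
```

```text
roof [[617.6, -227.5], [595.9, -427.2], [532.8, -419.7], [555.4, -219.8]]
disc [[581.2, -252.3], [572.9, -323.9], [564.7, -394.6]]
plate [[520.2, -212.4], [497.1, -419.2], [408.7, -200.0], [392.4, -189.8]]
yaw -6.3289879079490925 t [ 494.81025889 -314.94867275] res [[0.2, -1.6], [1.0, 1.5], [-0.1, -0.2], [-0.5, -0.3], [-0.7, 0.6]]
roof [[112.4, 100.5], [112.9, -100.4], [49.3, -99.9], [49.8, 101.2]] pl [[13.9, 104.8], [13.7, -103.4], [-98.3, 104.8], [-115.5, 113.1]] knob [[44.5, -119.0]]
clipnoses z45 [[-6.5, 77.3], [-5.0, 54.0], [-5.3, -9.1], [-5.6, -71.2], [-65.8, 78.1], [-65.7, -9.0], [-65.0, -72.7]]
tines z51 [[6.5, 65.1], [5.7, 0.3], [5.8, -63.6]]
L angle 0.3718004103084512 [[97.3, 64.3], [78.6, 71.6]]
M angle -1.4835523103461576 [[80.2, 20.7], [78.5, 0.6]]
R angle 0.7020845149651853 [[93.7, -85.6], [78.9, -73.1]]
```

```bash
cat >> h.py <<'E'
A=np.radians(-6.33);RM=np.array([[np.cos(A),-np.sin(A)],[np.sin(A),np.cos(A)]]);T0=np.array([494.8,-314.9])
def cw(x,y): return RM@[x,y]+T0          # carrier -> world
def wc(p): return RM.T@(np.array(p)[:2]-T0)
def gc(x,y,z,th=0): go(*cw(x,y),z,-6.33-np.degrees(th)) # th clockwise from carrier x
E
python3 -c "
from h import *
gc(79,72,110,0.372)"
```

```text
turn [-0.000e+00  1.000e-04  1.105e-01] =19.9 deg shift mm [ 74.2 -69.5  91. ] frac [ 0.1485 -0.1389  0.182 ] n>=3
```

>>> {"api": "carry_out", "payload": {
  "increments": [
    [0,0,0,0.037,-0.0347,0.0455,0.4],
    [0,0,0,0.037,-0.0347,0.0455,0.4],
    [0,0,0,0.037,-0.0347,0.0455,0.4],
    [0,0,0,0.037,-0.0347,0.0455,0.4],
    [0,0,0.0368,0,0,0,0.4],
    [0,0,0.0368,0,0,0,0.4],
    [0,0,0.0368,0,0,0,0.4],
    [0,0,0,0,0,0,0.4]
  ]
}}

```text
time: 2.35
ee_pos: [581.2, -252.4, 110.0]
tcp_rot: [0.971, -0.239, -0.0, 0.0]
contact_force: [-0.2, -0.5, -0.7]
gripper_width: 38.2
grasp_force: 0.0
```

```bash
python3 -c "
from h import *
st();gc(79,72,69,0.372);cam('wrist','w2')"
```

```text
t 2.35 p [ 581.2 -252.4  110. ] F [-0.2 -0.5 -0.7] w 38.2 g 0.0 yaw -27.67 q [-0.5   0.29  1.25 -0.    1.6   1.55]
turn [ 0.      0.0001 -0.0002] =0.0 deg shift mm [-0.1 -0.3 41. ] frac [-0.0002 -0.0006  0.0821] n>=1
```

View pics/w2.png

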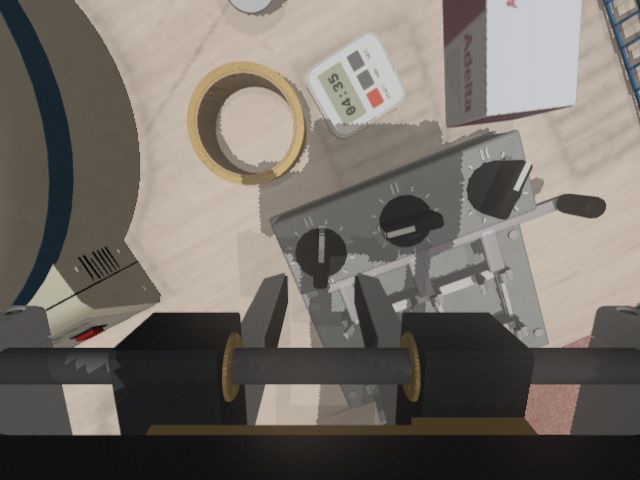

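The fin is lined up with the finger gap at about (321,255). I'll descend, pinch and turn the left dial.

>>> {"api": "carry_out", "payload": {
  "increments": [
    [0,0,0,0,-0.0006,0.0274,0.4],
    [0,0,0,0,0,0.0274,0.4],
    [0,0,0,0,0,0.0274,0.4],
    [0,0,0,0,0,0,0.0],
    [0,0,0,0,0,0,0.0],
    [0,0,0,0,0,0,0.0],
    [0,0,0,0,0,0,0.0],
    [0,0,0,0,0,0,0.0]
  ],
  "force": 20
}}

```text
time: 3.2
ee_pos: [581.9, -252.3, 69.9]
tcp_rot: [0.971, -0.24, 0.001, 0.0]
contact_force: [0.2, -0.4, -0.0]
gripper_width: 2.1
grasp_force: 0.0
```

```bash
python3 -c "
from h import *
st();gc(79,72,69,-1.047)"
```

```text
t 3.2 p [ 581.9 -252.3   69.9] F [ 0.2 -0.4 -0. ] w 2.1 g 0.0 yaw -27.77 q [-0.5   0.31  1.31 -0.    1.52  1.56]
turn [ 4.000e-04 -4.000e-04 -4.524e-01] =81.4 deg shift mm [-0.7  0.1  0.9] frac [-0.0014  0.0003  0.0019] n>=10
```

```bash
python3 -c "
from h import *
st();c=cam('wrist','w3')
cam('top','t3')
a=load('w3')['pixels'][150:450,200:460,::-1];b=load('t3')['pixels'][170:290,270:430,::-1]
cv2.imwrite('pics/w3c.png',np.hstack([cv2.resize(a,(390,450)),cv2.resize(b,(400,450))]))"
```

```text
t 3.2 p [ 581.9 -252.3   69.9] F [ 0.2 -0.4 -0. ] w 2.1 g 0.0 yaw -27.77 q [-0.5   0.31  1.31 -0.    1.52  1.56]
```

View pics/w3c.png

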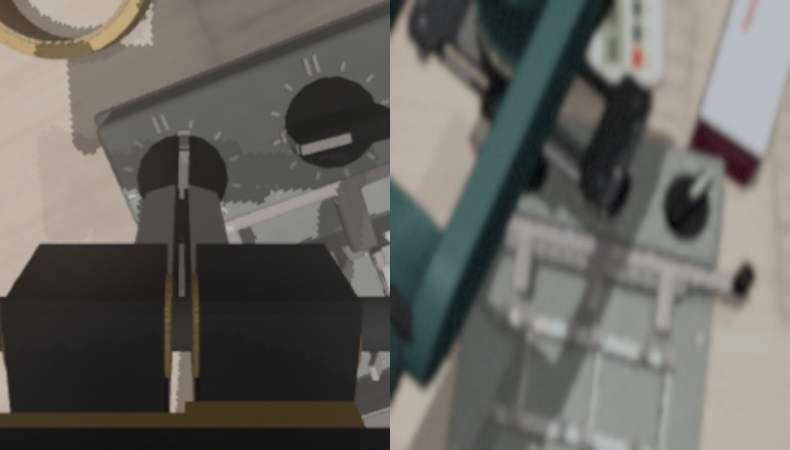

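>>> {"api": "carry_out", "payload": {
  "increments": [
    [0,0,0,0,0,0,0],
    [0,0,0,0,0,0,0]
  ]
}}

```text
time: 3.5
ee_pos: [581.5, -252.1, 69.2]
tcp_rot: [0.971, -0.24, 0.0, 0.0]
contact_force: [0.3, 0.5, 0.5]
gripper_width: 0.7
grasp_force: 0.0
```

```bash
python3 -c "
from h import *
st();c=load('w3');s=manip.sense()
m=R.from_quat(s['tcp_rot']).as_matrix()
for z in(0,-10,-19,-30):print(z,proj(c,s['ee_pos']+m@np.array([[8,0,z],[-8,0,z]]).T.T[0]),proj(c,np.r_[cw(79,72),92]))
im=c['pixels'][:,:,::-1]
cv2.imwrite('pics/w3d.png',cv2.resize(im[220:330,270:380],(600,600),interpolation=cv2.INTER_CUBIC))"
```

```text
t 3.5 p [ 581.5 -252.1   69.2] F [0.3 0.5 0.5] w 0.7 g 0.0 yaw -27.77 q [-0.5   0.31  1.31 -0.    1.52  1.56]
0 [[321.61498307 258.28736993]] [[321.8273751  281.31901333]]
-10 [[321.64469619 262.53553869]] [[321.8273751  281.31901333]]
-19 [[321.67382624 266.70034565]] [[321.8273751  281.31901333]]
-30 [[321.71295914 272.29528829]] [[321.8273751  281.31901333]]
```

View pics/w3d.png

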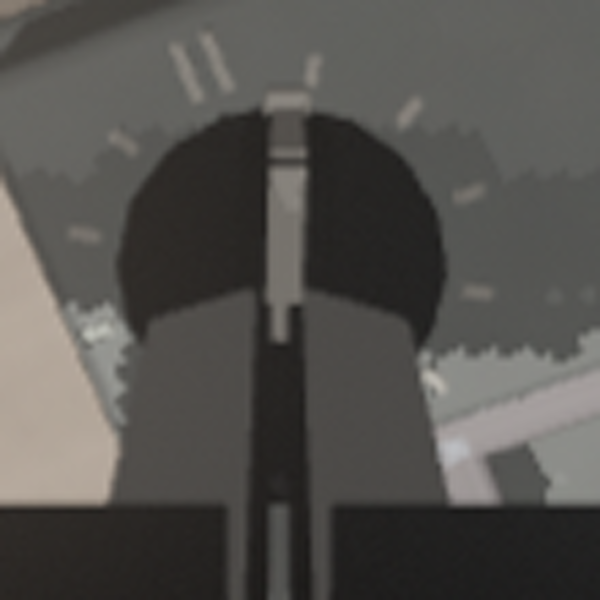

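The picture shows the fin between the fingers, but the width reads almost shut with no grip force. The tips may be riding above the fin, so I'll probe with a small turn.

>>> {"api": "carry_out", "payload": {
  "increments": [
    [0,0,-0.04,0,0,0,0],
    [0,0,-0.04,0,0,0,0],
    [0,0,0,0,0,0,0]
  ]
}}

```text
time: 3.8
ee_pos: [581.5, -252.0, 69.0]
tcp_rot: [0.993, -0.117, -0.0, 0.0]
contact_force: [-0.7, -0.1, -0.4]
gripper_width: 0.8
grasp_force: 0.0
```

```bash
python3 -c "
from h import *
s=st();print(s['ft_torque']);c=cam('wrist','w4');cam('scene','s4')
im=c['pixels'][:,:,::-1]
p=proj(load('s4'),np.r_[s['ee_pos']])[0].astype(int);print(p)
b=load('s4')['pixels'][p[1]-40:p[1]+40,p[0]-40:p[0]+40,::-1]
cv2.imwrite('pics/w4d.png',np.hstack([cv2.resize(im[210:330,260:380],(400,400),interpolation=cv2.INTER_CUBIC),cv2.resize(b,(400,400),interpolation=cv2.INTER_CUBIC)]))"
```

```text
t 3.8 p [ 581.5 -252.    69. ] F [-0.7 -0.1 -0.4] w 0.8 g 0.0 yaw -13.39 q [-0.5   0.31  1.31 -0.    1.52  1.31]
[0.00958517 0.06384436 0.00630167]
[332 240]
```

View pics/w4d.png

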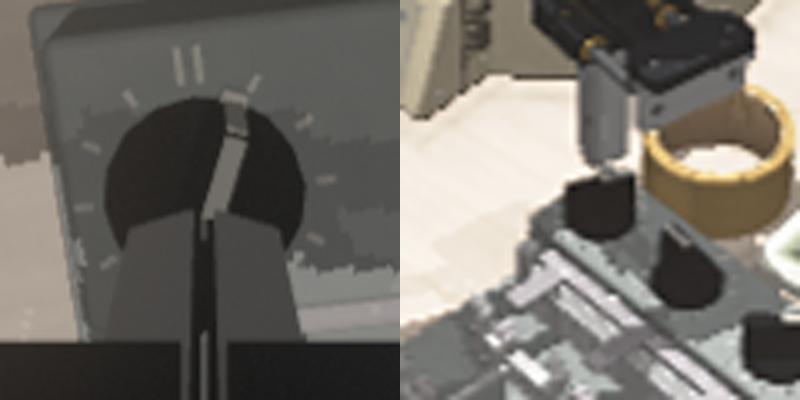

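The closed tips sit just above the fin top, and the fin did not turn. So the real tips are about 20 mm or more above the reported TCP. I'll probe down gently to calibrate.

>>> {"api": "carry_out", "payload": {
  "increments": [
    [0,0,0,0,0,0.002,0],
    [0,0,0,0,0,0.002,0],
    [0,0,0,0,0,0.002,0],
    [0,0,0,0,0,0,0]
  ]
}}

```text
time: 4.3
ee_pos: [581.3, -251.9, 65.8]
tcp_rot: [0.993, -0.117, -0.0, -0.0]
contact_force: [-0.2, -0.0, -0.2]
gripper_width: 0.4
grasp_force: 0.0
```

>>> {"api": "carry_out", "payload": {
  "increments": [
    [0,0,0,0,0,0.002,0],
    [0,0,0,0,0,0.002,0],
    [0,0,0,0,0,0,0]
  ]
}}

```text
time: 4.6
ee_pos: [581.3, -251.9, 63.8]
tcp_rot: [0.993, -0.116, -0.0, -0.0]
contact_force: [-0.1, 0.1, 0.1]
gripper_width: 0.4
grasp_force: 0.0
```

>>> {"api": "carry_out", "payload": {
  "increments": [
    [0,0,0,0,0,0.002,0],
    [0,0,0,0,0,0.002,0],
    [0,0,0,0,0,0,0]
  ]
}}

```text
time: 4.9
ee_pos: [581.3, -252.0, 61.9]
tcp_rot: [0.993, -0.116, -0.0, -0.0]
contact_force: [0.3, -0.5, 0.4]
gripper_width: 0.2
grasp_force: 0.0
```

>>> {"api": "carry_out", "payload": {
  "increments": [
    [0,0,0,0,0,0.002,0],
    [0,0,0,0,0,0.002,0],
    [0,0,0,0,0,0,0]
  ]
}}

```text
time: 5.2
ee_pos: [581.4, -252.0, 59.8]
tcp_rot: [0.993, -0.116, -0.0, -0.0]
contact_force: [-0.5, 0.0, 0.7]
gripper_width: 0.7
grasp_force: 0.0
```

>>> {"api": "carry_out", "payload": {
  "increments": [
    [0,0,0,0,0,0.002,0],
    [0,0,0,0,0,0.002,0],
    [0,0,0,0,0,0,0]
  ]
}}

```text
time: 5.5
ee_pos: [581.4, -252.0, 57.9]
tcp_rot: [0.993, -0.116, -0.0, -0.0]
contact_force: [-0.2, -0.4, 0.4]
gripper_width: 0.6
grasp_force: 0.0
```

>>> {"api": "carry_out", "payload": {
  "increments": [
    [0,0,0,0,0,0.002,0],
    [0,0,0,0,0,0.002,0],
    [0,0,0,0,0,0,0]
  ]
}}

```text
time: 5.8
ee_pos: [581.6, -252.1, 56.5]
tcp_rot: [0.993, -0.116, 0.0, 0.0]
contact_force: [0.2, 0.2, 1.5]
gripper_width: 0.3
grasp_force: 0.9
```

>>> {"api": "carry_out", "payload": {
  "increments": [
    [0,0,0,0,0,0.002,0],
    [0,0,0,0,0,0.002,0],
    [0,0,0,0,0,0,0]
  ]
}}

```text
time: 6.1
ee_pos: [581.7, -252.1, 56.5]
tcp_rot: [0.993, -0.116, 0.001, 0.0]
contact_force: [-2.8, 1.8, 8.4]
gripper_width: 0.2
grasp_force: 4.0
```

```bash
python3 -c "
from h import *
s=st();c=cam('wrist','w5');cam('scene','s5')
im=c['pixels'][:,:,::-1]
p=proj(load('s5'),np.r_[s['ee_pos']])[0].astype(int);print(p)
b=load('s5')['pixels'][p[1]-40:p[1]+40,p[0]-40:p[0]+40,::-1]
cv2.imwrite('pics/w5d.png',np.hstack([cv2.resize(im[210:330,260:380],(400,400),interpolation=cv2.INTER_CUBIC),cv2.resize(b,(400,400),interpolation=cv2.INTER_CUBIC)]))"
```

```text
t 6.1 p [ 581.7 -252.1   56.5] F [-2.8  1.8  8.4] w 0.2 g 4.0 yaw -13.37 q [-0.5   0.32  1.33 -0.    1.5   1.31]
[332 243]
```

View pics/w5d.png

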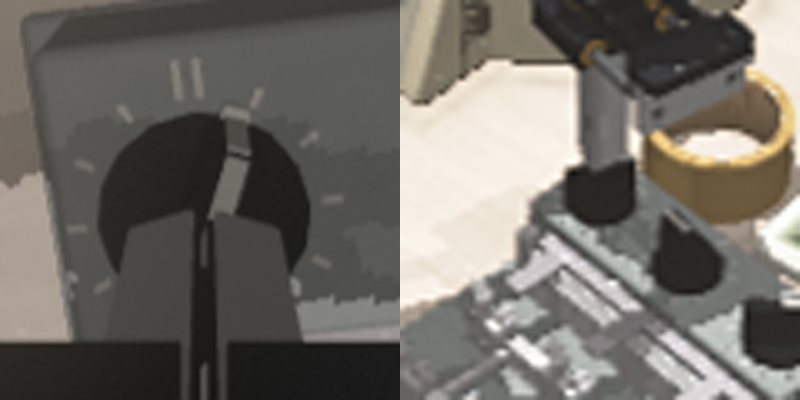

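Contact came at reported z = 56.5 on the fin top (z = 92), so the real tips are 35.5 mm behind the reported TCP. I'll use that offset from here. Next: back off, open, realign and descend.

>>> {"api": "carry_out", "payload": {
  "increments": [
    [0,0,0,0,0,-0.02,0],
    [0,0,0,0,0,-0.03,0.4],
    [0,0,0.04,0,0,0,0.4],
    [0,0,0.04,0,0,0,0.4],
    [0,0,0,0,0,0,0.4],
    [0,0,0,0,0,0,0.4]
  ]
}}

```text
time: 6.8
ee_pos: [581.7, -252.1, 79.5]
tcp_rot: [0.971, -0.239, 0.0, 0.0]
contact_force: [0.1, -0.3, 1.0]
gripper_width: 35.9
grasp_force: 0.0
```

```bash
python3 -c "
from h import *
st();gc(79,72,34.5,.372)"
```

```text
t 6.8 p [ 581.7 -252.1   79.5] F [ 0.1 -0.3  1. ] w 35.9 g 0.0 yaw -27.62 q [-0.5   0.3   1.29 -0.    1.54  1.55]
turn [ 0.     -0.0002  0.0001] =0.0 deg shift mm [-0.5  0.1 45. ] frac [-0.0009  0.0003  0.0901] n>=1
```

>>> {"api": "carry_out", "payload": {
  "increments": [
    [0,0,0,0,0,0.03,0.4],
    [0,0,0,0,0,0.03,0.4],
    [0,0,0,0,0,0.02,0.4],
    [0,0,0,0,0,0.01,0.4],
    [0,0,0,0,0,0,0.4]
  ],
  "force": 20
}}

```text
time: 7.3
ee_pos: [580.4, -251.5, 32.1]
tcp_rot: [0.971, -0.24, -0.002, -0.0]
contact_force: [-0.2, -0.2, -0.0]
gripper_width: 37.7
grasp_force: 0.0
```

>>> {"api": "carry_out", "payload": {
  "increments": [
    [0,0,0,0,0,0,0],
    [0,0,0,0,0,0,0],
    [0,0,0,0,0,0,0],
    [0,0,0,0,0,0,0],
    [0,0,0,0,0,0,0],
    [0,0,0,0,0,0,0]
  ],
  "force": 20
}}

```text
time: 7.9
ee_pos: [581.7, -252.6, 34.8]
tcp_rot: [0.971, -0.24, 0.001, 0.0]
contact_force: [-0.2, -1.1, 2.5]
gripper_width: 10.7
grasp_force: 19.9
```

>>> {"api": "carry_out", "payload": {
  "increments": [
    [0,0,-0.0453,0,0,0,0],
    [0,0,-0.0453,0,0,0,0],
    [0,0,-0.0453,0,0,0,0],
    [0,0,-0.0453,0,0,0,0],
    [0,0,-0.0453,0,0,0,0]
  ]
}}

```text
time: 8.4
ee_pos: [581.9, -251.7, 34.8]
tcp_rot: [0.993, 0.116, 0.001, -0.0]
contact_force: [-0.7, 0.9, 2.5]
gripper_width: 10.5
grasp_force: 19.9
```

>>> {"api": "carry_out", "payload": {
  "increments": [
    [0,0,-0.0453,0,0,0,0],
    [0,0,-0.0453,0,0,0,0],
    [0,0,-0.0453,0,0,0,0],
    [0,0,-0.0453,0,0,0,0],
    [0,0,-0.0453,0,0,0,0],
    [0,0,0,0,0,0,0],
    [0,0,0,0,0,0,0]
  ]
}}

```text
time: 9.1
ee_pos: [581.3, -250.9, 34.8]
tcp_rot: [0.893, 0.451, 0.0, -0.001]
contact_force: [-2.6, 3.8, 5.9]
gripper_width: 10.7
grasp_force: 20.0
```

```bash
python3 -c "
from h import *
s=st();print(s['ft_torque']);gc(79,72,34.5,-1.047)"
```

```text
t 9.1 p [ 581.3 -250.9   34.8] F [-2.6  3.8  5.9] w 10.7 g 20.0 yaw 53.62 q [-0.5   0.33  1.35  0.    1.46  0.14]
[0.67334219 0.45446462 0.02138267]
turn [-0.0004 -0.0004 -0.0002] =0.1 deg shift mm [-1.   0.6  0.3] frac [-0.0019  0.0012  0.0006] n>=1
```

>>> {"api": "carry_out", "payload": {
  "increments": [
    [0,0,0,0,0,0,0.4],
    [0,0,0,0,0,0,0.4],
    [0,0,0,0,0,0,0.4],
    [0,0,0,0,0,-0.05,0.4],
    [0,0,0,0,0,-0.05,0.4],
    [0,0,0,0,0,0,0.4]
  ]
}}

```text
time: 9.7
ee_pos: [584.0, -253.6, 88.3]
tcp_rot: [0.892, 0.452, 0.002, 0.004]
contact_force: [-0.1, -0.5, 0.2]
gripper_width: 37.6
grasp_force: 0.0
```

```bash
python3 -c "
from h import *
s=st();gc(79,0,34.5,-1.484)"
```

```text
t 9.7 p [ 584.  -253.6   88.3] F [-0.1 -0.5  0.2] w 37.6 g 0.0 yaw 53.72 q [-0.5   0.3   1.28 -0.    1.55  0.13]
turn [ 0.0027  0.0003 -0.1388] =25.0 deg shift mm [-62.8  32.3  54. ] frac [-0.1257  0.0647  0.1081] n>=3
```

>>> {"api": "carry_out", "payload": {
  "increments": [
    [0,0,0,-0.063,0.032,0,0.4],
    [0,0,0,-0.063,0.032,0,0.4],
    [0,0,-0.0463,0,0,0,0.4],
    [0,0,-0.0463,0,0,0,0.4],
    [0,0,-0.0463,0,0,0,0.4],
    [0,0,0,0,0,0,0.4],
    [0,0,0,0,0,0,0.4]
  ]
}}

```text
time: 10.4
ee_pos: [569.6, -321.6, 82.8]
tcp_rot: [0.774, 0.633, -0.0, -0.001]
contact_force: [-0.4, 0.2, -0.2]
gripper_width: 37.7
grasp_force: 0.0
```

```bash
python3 -c "
from h import *
s=st();gc(79,0,34.5,-1.484)"
```

```text
t 10.4 p [ 569.6 -321.6   82.8] F [-0.4  0.2 -0.2] w 37.7 g 0.0 yaw 78.58 q [-0.6   0.35  1.23 -0.    1.56 -0.4 ]
turn [-0.0005 -0.0001 -0.0007] =0.1 deg shift mm [-1.3  4.1 48.3] frac [-0.0026  0.0082  0.0965] n>=1
```

>>> {"api": "carry_out", "payload": {
  "increments": [
    [0,0,0,-0.0026,0.008,0.03,0.4],
    [0,0,0,0,0,0.03,0.4],
    [0,0,0,0,0,0.025,0.4],
    [0,0,0,0,0,0.0115,0.4],
    [0,0,0,0,0,0,0.4]
  ]
}}

```text
time: 10.9
ee_pos: [572.6, -323.0, 33.4]
tcp_rot: [0.773, 0.634, -0.001, -0.002]
contact_force: [0.5, 0.1, -0.5]
gripper_width: 37.5
grasp_force: 0.0
```

>>> {"api": "carry_out", "payload": {
  "increments": [
    [0,0,0,0,0,0,0],
    [0,0,0,0,0,0,0],
    [0,0,0,0,0,0,0],
    [0,0,0,0,0,0,0],
    [0,0,0,0,0,0,0],
    [0,0,0,0,0,0,0]
  ]
}}

```text
time: 11.5
ee_pos: [572.3, -323.8, 36.8]
tcp_rot: [0.773, 0.634, -0.001, -0.001]
contact_force: [-4.8, 1.9, 3.7]
gripper_width: 10.6
grasp_force: 20.0
```

```bash
python3 -c "
from h import *
s=st();gc(79,0,34.5,1.047)"
```

```text
t 11.5 p [ 572.3 -323.8   36.8] F [-4.8  1.9  3.7] w 10.6 g 20.0 yaw 78.75 q [-0.6   0.38  1.28 -0.    1.48 -0.4 ]
turn [-1.000e-04  1.000e-03  8.059e-01] =145.1 deg shift mm [0.4 1.  2.3] frac [0.0007 0.0019 0.0045] n>=17
```

18 rows of 0.0448.

>>> {"api": "carry_out", "payload": {
  "increments": [
    [0,0,0.0448,0,0,0,0],
    [0,0,0.0448,0,0,0,0],
    [0,0,0.0448,0,0,0,0],
    [0,0,0.0448,0,0,0,0],
    [0,0,0.0448,0,0,0,0],
    [0,0,0.0448,0,0,0,0]
  ]
}}

```text
time: 12.1
ee_pos: [572.1, -323.6, 36.8]
tcp_rot: [0.966, 0.259, -0.001, -0.001]
contact_force: [-6.2, 1.3, 5.3]
gripper_width: 10.6
grasp_force: 20.0
```

>>> {"api": "carry_out", "payload": {
  "increments": [
    [0,0,0.0448,0,0,0,0],
    [0,0,0.0448,0,0,0,0],
    [0,0,0.0448,0,0,0,0],
    [0,0,0.0448,0,0,0,0],
    [0,0,0.0448,0,0,0,0],
    [0,0,0.0448,0,0,0,0]
  ]
}}

```text
time: 12.7
ee_pos: [572.1, -323.4, 36.8]
tcp_rot: [0.987, -0.159, -0.001, -0.0]
contact_force: [-5.8, 1.8, 5.4]
gripper_width: 10.8
grasp_force: 20.0
```

>>> {"api": "carry_out", "payload": {
  "increments": [
    [0,0,0.0448,0,0,0,0],
    [0,0,0.0448,0,0,0,0],
    [0,0,0.0448,0,0,0,0],
    [0,0,0.0448,0,0,0,0],
    [0,0,0.0448,0,0,0,0],
    [0,0,0.0448,0,0,0,0],
    [0,0,0,0,0,0,0],
    [0,0,0,0,0,0,0]
  ]
}}

```text
time: 13.5
ee_pos: [572.3, -323.2, 36.8]
tcp_rot: [0.837, -0.548, -0.001, 0.0]
contact_force: [-4.8, 1.7, 5.2]
gripper_width: 11.1
grasp_force: 20.0
```

```bash
python3 -c "
from h import *
s=st();gc(79,0,34.5,1.047)"
```

```text
t 13.5 p [ 572.3 -323.2   36.8] F [-4.8  1.7  5.2] w 11.1 g 20.0 yaw -66.4 q [-0.6   0.38  1.28 -0.    1.48  2.13]
turn [ 0.0006  0.0007 -0.0005] =0.2 deg shift mm [ 0.8 -0.8  2.3] frac [ 0.0016 -0.0016  0.0045] n>=1
```

>>> {"api": "carry_out", "payload": {
  "increments": [
    [0,0,0,0,0,0,0.4],
    [0,0,0,0,0,0,0.4],
    [0,0,0,0,0,0,0.4],
    [0,0,0,0,0,-0.05,0.4],
    [0,0,0,0,0,-0.05,0.4],
    [0,0,0,0.0625,0.036,0,0.4],
    [0,0,0,0.0625,0.036,0,0.4],
    [0,0,0,0,0,0,0.4]
  ]
}}

```text
time: 14.3
ee_pos: [564.8, -400.0, 85.5]
tcp_rot: [0.836, -0.549, 0.001, 0.001]
contact_force: [-0.2, 1.0, 0.2]
gripper_width: 37.5
grasp_force: 0.0
```

>>> {"api": "carry_out", "payload": {
  "increments": [
    [0,0,-0.0368,0,0,0,0.4],
    [0,0,-0.0368,0,0,0,0.4],
    [0,0,-0.0368,0,0,0,0.4],
    [0,0,0,0,0,0,0.4],
    [0,0,0,0,0,0,0.4]
  ]
}}

```text
time: 14.8
ee_pos: [566.0, -395.0, 85.6]
tcp_rot: [0.918, -0.396, -0.0, -0.0]
contact_force: [-0.1, -1.5, -0.3]
gripper_width: 37.5
grasp_force: 0.0
```

```bash
python3 -c "
from h import *
s=st();gc(79,-72,34.5,0.702);c=cam('wrist','w6');cam('scene','s6');print(proj(c,[[*cw(79,-72),92],[*(cw(79,-72)+RM@[20*np.cos(.702),-20*np.sin(.702)]),92]]))
im=c['pixels'];v=im[180:300,240:420].max(2);ys,xs=np.nonzero((v>120));
a=cv2.resize(im[150:300,240:440,::-1],(800,600),interpolation=cv2.INTER_CUBIC);cv2.imwrite('pics/w6c.png',a)"
```

```text
t 14.8 p [ 566.  -395.    85.6] F [-0.1 -1.5 -0.3] w 37.5 g 0.0 yaw -46.62 q [-0.69  0.43  1.12  0.    1.59  1.69]
turn [-0.0001  0.0001 -0.0004] =0.1 deg shift mm [-0.3  0.6 51.1] frac [-0.0005  0.0011  0.1023] n>=2
[[322.47142358 272.3247913 ]
 [322.48308681 242.84078836]]
```

View pics/w6c.png

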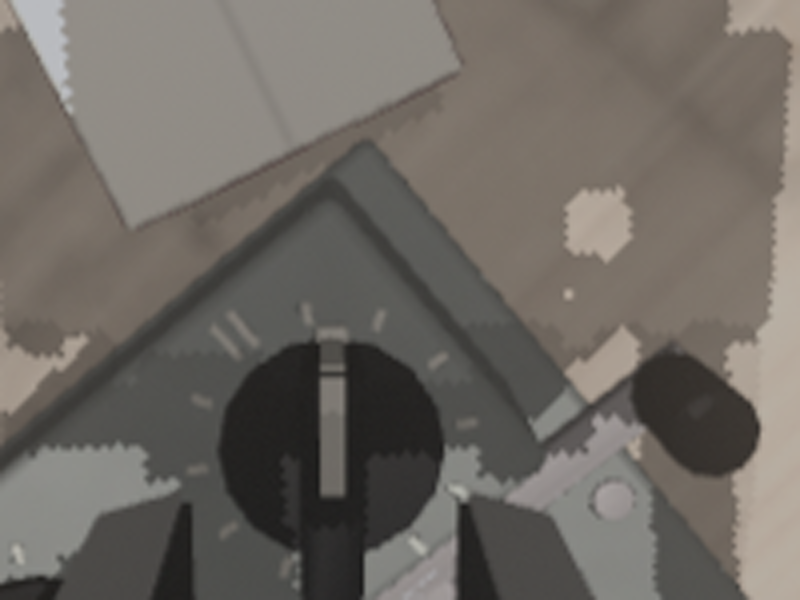

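The pointer is vertical at (332,420), between the fingers. I'll descend, grip and turn the right dial.

>>> {"api": "carry_out", "payload": {
  "increments": [
    [0,0,0,-0.0005,0.001,0.03,0.4],
    [0,0,0,0,0,0.03,0.4],
    [0,0,0,0,0,0.028,0.4],
    [0,0,0,0,0,0.012,0.4],
    [0,0,0,0,0,0,0.4]
  ]
}}

```text
time: 15.4
ee_pos: [564.0, -394.7, 33.1]
tcp_rot: [0.919, -0.395, -0.002, -0.001]
contact_force: [-0.4, -0.2, -0.9]
gripper_width: 37.2
grasp_force: 0.0
```

>>> {"api": "carry_out", "payload": {
  "increments": [
    [0,0,0,0,0,0,0],
    [0,0,0,0,0,0,0],
    [0,0,0,0,0,0,0],
    [0,0,0,0,0,0,0],
    [0,0,0,0,0,0,0],
    [0,0,0,0,0,0,0]
  ]
}}

```text
time: 16.0
ee_pos: [565.4, -396.2, 36.8]
tcp_rot: [0.919, -0.395, 0.001, 0.0]
contact_force: [-0.3, -1.8, 2.8]
gripper_width: 10.7
grasp_force: 20.0
```

>>> {"api": "carry_out", "payload": {
  "increments": [
    [0,0,-0.0445,0,0,0,0],
    [0,0,-0.0445,0,0,0,0],
    [0,0,-0.0445,0,0,0,0],
    [0,0,-0.0445,0,0,0,0],
    [0,0,-0.0445,0,0,0,0],
    [0,0,-0.0445,0,0,0,0]
  ]
}}

```text
time: 16.6
ee_pos: [566.0, -395.0, 36.8]
tcp_rot: [1.0, 0.017, 0.001, -0.0]
contact_force: [1.1, 2.4, 3.9]
gripper_width: 11.1
grasp_force: 20.0
```

>>> {"api": "carry_out", "payload": {
  "increments": [
    [0,0,-0.0445,0,0,0,0],
    [0,0,-0.0445,0,0,0,0],
    [0,0,-0.0445,0,0,0,0],
    [0,0,-0.0445,0,0,0,0],
    [0,0,-0.0445,0,0,0,0],
    [0,0,-0.0445,0,0,0,0]
  ]
}}

```text
time: 17.2
ee_pos: [565.3, -393.7, 36.8]
tcp_rot: [0.906, 0.422, 0.001, -0.001]
contact_force: [-1.8, 3.7, 5.2]
gripper_width: 10.7
grasp_force: 20.0
```

>>> {"api": "carry_out", "payload": {
  "increments": [
    [0,0,-0.0445,0,0,0,0],
    [0,0,-0.0445,0,0,0,0],
    [0,0,-0.0445,0,0,0,0],
    [0,0,-0.0445,0,0,0,0],
    [0,0,-0.0445,0,0,0,0],
    [0,0,-0.0445,0,0,0,0],
    [0,0,-0.0445,0,0,0,0],
    [0,0,-0.0445,0,0,0,0]
  ]
}}

```text
time: 18.0
ee_pos: [563.6, -393.5, 36.8]
tcp_rot: [0.544, 0.839, 0.001, -0.003]
contact_force: [-5.9, 3.8, 6.5]
gripper_width: 10.8
grasp_force: 20.0
```

>>> {"api": "carry_out", "payload": {
  "increments": [
    [0,0,0,0,0,0,0],
    [0,0,0,0,0,0,0]
  ]
}}

```text
time: 18.2
ee_pos: [563.6, -393.5, 36.8]
tcp_rot: [0.547, 0.837, 0.001, -0.003]
contact_force: [-4.5, 5.0, 6.1]
gripper_width: 10.9
grasp_force: 20.0
```

```bash
python3 -c "
from h import *
s=st();gc(79,-72,34.5,-2.094)"
```

```text
t 18.2 p [ 563.6 -393.5   36.8] F [-4.5  5.   6.1] w 10.9 g 20.0 yaw 113.73 q [-0.69  0.45  1.19  0.    1.51 -1.11]
turn [-0.0006 -0.0016  0.0005] =0.3 deg shift mm [-2.3  1.   2.2] frac [-0.0046  0.002   0.0045] n>=1
```

All three dials are set. Next is the guard knob.

>>> {"api": "carry_out", "payload": {
  "increments": [
    [0,0,0,0,0,0,0.4],
    [0,0,0,0,0,0,0.4],
    [0,0,0,0,0,0,0.4],
    [0,0,0,0,0,-0.05,0.4],
    [0,0,0,0,0,-0.05,0.4],
    [0,0,0,0,0,0,0.4],
    [0,0,0,0,0,0,0.4]
  ]
}}

```text
time: 18.9
ee_pos: [565.6, -395.9, 86.0]
tcp_rot: [0.547, 0.837, -0.0, 0.001]
contact_force: [0.4, -1.0, 0.4]
gripper_width: 37.7
grasp_force: 0.0
```

```bash
python3 -c "
from h import *
c=load('w1');P=lambda x,y,z:print(wc(ray(c,[(215+x/2.855,115+y/2.857)],z)[0]))
P(680,217,86);P(653,214,54)
c=load('w6');P=lambda x,y,z:print(wc(ray(c,[(240+x/4,150+y/4)],z)[0]))
P(717,425,86);P(675,390,54)
c=load('w1')
print('kit',[wc(p) for p in ray(c,[(388,112),(467,120),(418,-20)],78)])
s=st();gc(41,-119,100,np.radians(-90))"
```

```text
[  43.69042995 -125.94475217]
[  42.22607893 -128.19059562]
[  44.16953873 -127.56706578]
[  41.80628723 -127.22449553]
kit [array([118.980675  , -61.75683164]), array([ 109.98364858, -137.47997558]), array([226.4999472, -85.3077215])]
t 18.9 p [ 565.6 -395.9   86. ] F [ 0.4 -1.   0.4] w 37.7 g 0.0 yaw 113.69 q [-0.69  0.43  1.12 -0.    1.59 -1.11]
turn [0.0003 0.0003 0.1668] =30.0 deg shift mm [-20.9 -56.3 -14.1] frac [-0.0419 -0.1126 -0.0281] n>=4
```

>>> {"api": "carry_out", "payload": {
  "increments": [
    [0,0,0.0417,0,0,0,0.4],
    [0,0,0.0417,0,0,0,0.4],
    [0,0,0.0417,0,0,0,0.4],
    [0,0,0.0417,0,0,0,0.4],
    [0,0,0,0,0,0,0.4]
  ]
}}

```text
time: 19.4
ee_pos: [564.3, -394.9, 83.1]
tcp_rot: [0.745, 0.667, -0.0, -0.002]
contact_force: [0.8, 0.2, 0.2]
gripper_width: 37.6
grasp_force: 0.0
```

```bash
python3 -c "
from h import *
s=st();gc(42,-127,27,np.radians(-90))"
```

```text
t 19.4 p [ 564.3 -394.9   83.1] F [0.8 0.2 0.2] w 37.6 g 0.0 yaw 83.68 q [-0.69  0.43  1.12  0.    1.59 -0.58]
turn [-0.001  -0.0007  0.0001] =0.2 deg shift mm [-55.3 -35.7  56.1] frac [-0.1106 -0.0714  0.1122] n>=2
```

>>> {"api": "carry_out", "payload": {
  "increments": [
    [0,0,0,-0.0553,-0.0357,0,0.4],
    [0,0,0,-0.0553,-0.0357,0,0.4],
    [0,0,0,0,0,0,0.4],
    [0,0,0,0,0,0.04,0.4],
    [0,0,0,0,0,0.04,0.4],
    [0,0,0,0,0,0.032,0.4],
    [0,0,0,0,0,0,0.4]
  ]
}}

```text
time: 20.1
ee_pos: [522.0, -444.2, 25.2]
tcp_rot: [0.745, 0.668, -0.0, -0.004]
contact_force: [0.2, 0.3, -0.8]
gripper_width: 37.7
grasp_force: 0.0
```

>>> {"api": "carry_out", "payload": {
  "increments": [
    [0,0,0,0,0,0,0],
    [0,0,0,0,0,0,0],
    [0,0,0,0,0,0,0],
    [0,0,0,0,0,0,0],
    [0,0,0,0,0,0,0]
  ]
}}

```text
time: 20.6
ee_pos: [523.2, -447.1, 31.3]
tcp_rot: [0.745, 0.667, -0.001, 0.0]
contact_force: [-4.0, 0.5, 4.7]
gripper_width: 15.4
grasp_force: 20.0
```

```bash
python3 -c "
from h import *
s=st();print(wc(s['ee_pos']))"
```

```text
t 20.6 p [ 523.2 -447.1   31.3] F [-4.   0.5  4.7] w 15.4 g 20.0 yaw 83.65 q [-0.79  0.45  1.2  -0.    1.49 -0.68]
[  42.80824098 -128.30459525]
```

>>> {"api": "carry_out", "payload": {
  "increments": [
    [0,0,0,-0.018,0,0,0],
    [0,0,0,-0.02,0,0,0],
    [0,0,0,-0.02,0,0,0],
    [0,0,0,-0.016,0,0,0],
    [0,0,0,0,0,0,0],
    [0,0,0,0,0,0,0]
  ]
}}

```text
time: 21.2
ee_pos: [519.3, -480.8, 31.3]
tcp_rot: [0.745, 0.667, 0.001, -0.002]
contact_force: [-4.4, 7.2, 7.6]
gripper_width: 15.0
grasp_force: 20.0
```

```bash
python3 -c "
from h import *
s=st();print(wc(s['ee_pos']))"
```

```text
t 21.2 p [ 519.3 -480.8   31.3] F [-4.4  7.2  7.6] w 15.0 g 20.0 yaw 83.7 q [-0.83  0.5   1.13  0.    1.52 -0.72]
[  42.67624794 -162.20495468]
```

The guard has travelled 33.9 mm and is at its stop. I'll release it and go to look at the tubes.

>>> {"api": "carry_out", "payload": {
  "increments": [
    [0,0,0,0,0,0,0.4],
    [0,0,0,0,0,0,0.4],
    [0,0,0,0,0,0,0.4],
    [0,0,0,0,0,-0.06,0.4],
    [0,0,0,0,0,-0.08,0.4],
    [0,0,0,0,0,-0.08,0.4],
    [0,0,0,0,0,-0.08,0.5],
    [0,0,0,0,0,0,0.5]
  ]
}}

```text
time: 22.0
ee_pos: [522.1, -486.2, 188.8]
tcp_rot: [0.745, 0.667, 0.0, 0.008]
contact_force: [-0.0, 0.3, 0.5]
gripper_width: 46.1
grasp_force: 0.0
```

```bash
python3 -c "
from h import *
s=st();go(450,20,180,83.7)"
```

```text
t 22.0 p [ 522.1 -486.2  188.8] F [-0.   0.3  0.5] w 46.1 g 0.0 yaw 83.66 q [-0.83  0.45  0.88  0.    1.79 -0.72]
turn [ 0.0037  0.0032 -0.0002] =0.9 deg shift mm [ 495.2 -127.6    2.4] frac [ 0.9903 -0.2552  0.0048] n>=11
```

>>> {"api": "carry_out", "payload": {
  "increments": [
    [0,0,0,0.0825,-0.0213,0,0.5],
    [0,0,0,0.0825,-0.0213,0,0.5],
    [0,0,0,0.0825,-0.0213,0,0.5],
    [0,0,0,0.0825,-0.0213,0,0.5],
    [0,0,0,0.0825,-0.0213,0,0.5],
    [0,0,0,0.0825,-0.0213,0,0.5]
  ]
}}

```text
time: 22.6
ee_pos: [482.8, -228.6, 178.4]
tcp_rot: [0.745, 0.667, 0.0, -0.0]
contact_force: [0.6, 0.9, 0.6]
gripper_width: 47.0
grasp_force: 0.0
```

>>> {"api": "carry_out", "payload": {
  "increments": [
    [0,0,0,0.0825,-0.0213,0,0.5],
    [0,0,0,0.0825,-0.0213,0,0.5],
    [0,0,0,0.0825,-0.0213,0,0.5],
    [0,0,0,0.0825,-0.0213,0,0.5],
    [0,0,0,0.0825,-0.0213,0,0.5],
    [0,0,0,0.0825,-0.0213,0,0.5]
  ]
}}

```text
time: 23.2
ee_pos: [446.5, 24.2, 178.7]
tcp_rot: [0.745, 0.667, -0.0, -0.0]
contact_force: [0.9, -0.0, 0.9]
gripper_width: 46.8
grasp_force: 0.0
```

>>> {"api": "carry_out", "payload": {
  "increments": [
    [0,0,0.0465,0,0,0,0.5],
    [0,0,0.0465,0,0,0,0.5],
    [0,0,0.0465,0,0,0,0.5],
    [0,0,0.0465,0,0,0,0.5],
    [0,0,0.0465,0,0,0,0.5]
  ]
}}

```text
time: 23.7
ee_pos: [447.0, 22.8, 178.5]
tcp_rot: [0.935, 0.354, -0.0, -0.0]
contact_force: [1.0, -0.3, 0.2]
gripper_width: 47.1
grasp_force: 0.0
```

>>> {"api": "carry_out", "payload": {
  "increments": [
    [0,0,0.0465,0,0,0,0.5],
    [0,0,0.0465,0,0,0,0.5],
    [0,0,0.0465,0,0,0,0.5],
    [0,0,0.0465,0,0,0,0.5],
    [0,0,0.0465,0,0,0,0.5],
    [0,0,0,0,0,0,0.5],
    [0,0,0,0,0,0,0.5]
  ]
}}

```text
time: 24.4
ee_pos: [447.0, 22.6, 179.0]
tcp_rot: [1.0, 0.001, -0.0, -0.0]
contact_force: [0.3, -0.1, -0.7]
gripper_width: 47.1
grasp_force: 0.0
```

```bash
python3 -c "
from h import *
s=st();cam('wrist','w7')"
```

```text
t 24.4 p [447.   22.6 179. ] F [ 0.3 -0.1 -0.7] w 47.1 g 0.0 yaw 0.14 q [-0.08 -0.14  1.58  0.    1.71  1.49]
```

View pics/w7.png

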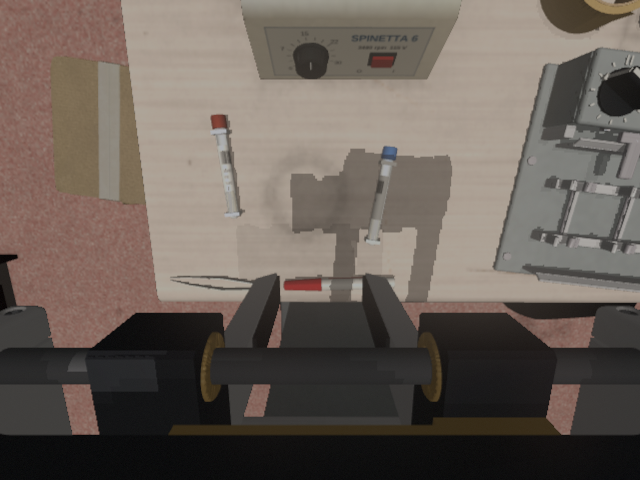

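The picture shows two tubes: red-stoppered from (219,115) to (233,215), and blue-stoppered from (390,147) to (373,243).

```bash
cat >> h.py <<'E'
def tube(c,box,hue):
    u0,v0,u1,v1=box;im=c["pixels"][v0:v1,u0:u1].copy();h=cv2.cvtColor(im,cv2.COLOR_RGB2HSV).astype(int)
    st_=(h[...,1]>110)&((h[...,0]>100)&(h[...,0]<130) if hue=="b" else ((h[...,0]<8)|(h[...,0]>172)))
    w=(h[...,1]<28)
    def big(m):
        n,l,s,ce=cv2.connectedComponentsWithStats(m.astype(np.uint8));i=1+np.argmax(s[1:,4]);return l==i
    a=big(st_);ys,xs=np.nonzero(a);sc=np.array([xs.mean()+u0,ys.mean()+v0])
    m=big(cv2.morphologyEx((w|a).astype(np.uint8),cv2.MORPH_CLOSE,np.ones((5,5))));ys,xs=np.nonzero(m);P=ray(c,np.c_[xs+u0,ys+v0],8.5)[:,:2]
    mu=P.mean(0);d=np.linalg.svd(P-mu,full_matrices=False)[2][0]
    if (ray(c,[sc],8.5)[0,:2]-mu)@d<0:d=-d
    t=(P-mu)@d;lo,hi=np.percentile(t,[.5,99.5])
    mid=mu+d*(lo+50);mid2=mu+d*(hi-64)
    print(hue,"n",len(t),"len",round(hi-lo,1),"mid(bottom)",np.round(mid,1),"mid(stopper)",np.round(mid2,1),"heading",round(float(np.degrees(np.arctan2(d[1],d[0]))),1),"stopper",np.round(ray(c,[sc],8.5)[0,:2],1),"s-mid along",round(float((ray(c,[sc],8.5)[0,:2]-mid)@d),1))
    return (mid+mid2)/2,d
E
python3 -c "
from h import *
c=load('w7');tube(c,(355,135,410,255),'b');tube(c,(200,105,250,225),'r')"
```

```text
Traceback (most recent call last):
  File "h.py", line 43, in tube
    a=big(st_);ys,xs=np.nonzero(a);sc=np.array([xs.mean()+u0,ys.mean()+v0])
  File "h.py", line 42, in big
    n,l,s,ce=cv2.connectedComponentsWithStats(m.astype(np.uint8));i=1+np.argmax(s[1:,4]);return l==i
                                                                      ~~~~~~~~~^^^^^^^^^
ValueError: attempt to get argmax of an empty sequence
```

```bash
python3 -c "
from h import *
c=load('w7');h=cv2.cvtColor(c['pixels'].copy(),cv2.COLOR_RGB2HSV)
for p in((390,152),(390,156),(219,122),(380,200),(384,178),(373,240),(378,222),(395,200),(420,200),(360,245),(226,170),(233,213),(245,170)):print(p,h[p[1],p[0]],c['pixels'][p[1],p[0]])
print(h[200,366:394,1]);print(h[170,215:240,1])"
```

```text
(390, 152) [108 102 142] [ 85 108 142]
(390, 156) [111  75  98] [69 78 98]
(219, 122) [  5 147 125] [125  65  53]
(380, 200) [ 18  25 133] [133 128 120]
(384, 178) [ 18  23 132] [132 127 120]
(373, 240) [ 30   7 156] [156 156 152]
(378, 222) [ 20  15 155] [155 152 146]
(395, 200) [ 14  42 114] [114 104  95]
(420, 200) [ 13  42 116] [116 105  97]
(360, 245) [ 16  36 162] [162 151 139]
(226, 170) [ 18  19 160] [160 155 148]
(233, 213) [108   7 177] [172 174 177]
(245, 170) [ 16  34 172] [172 161 149]
[41 43 43 41 41 41 41 42 35 28 27 26 25 24 25 25 25 24 23 27 38 42 43 42
 42 43 41 41]
[35 35 32 32 32 33 21 12 16 20 20 19 20 21 22 23 26 34 40 40 41 38 37 34
 36]
```

```bash
sed -i 's/(h\[...,1\]>110)/(h[...,1]>60)/' h.py; python3 -c "
from h import *
c=load('w7');tube(c,(355,135,410,255),'b');tube(c,(200,105,250,225),'r')"
```

```text
b n 1082 len 113.0 mid(bottom) [473.8 -44.9] mid(stopper) [472.8 -44.7] heading -8.6 stopper [529.3 -53.6] s-mid along 56.1
r n 1233 len 112.1 mid(bottom) [505.8 130.3] mid(stopper) [503.9 130.1] heading 5.6 stopper [561.5 135.4] s-mid along 55.9
```

```bash
python3 -c "
from h import *
go(473.3,-44.8,10,-8.6)"
```

```text
turn [0.     0.0002 0.0484] =8.7 deg shift mm [ 26.3  67.5 169.2] frac [0.0525 0.135  0.3384] n>=4
```

>>> {"api": "carry_out", "payload": {
  "increments": [
    [0,0,0,0.0131,0.0337,0.0846,0.3],
    [0,0,0,0.0131,0.0337,0.0846,0.3],
    [0,0,0,0.0131,0.0337,0.0846,0.3],
    [0,0,0,0.0132,0.0339,0.0846,0.3],
    [0,0,0.0242,0,0,0,0.3],
    [0,0,0.0242,0,0,0,0.3],
    [0,0,0,0,0,0,0.3],
    [0,0,0,0,0,0,0.3]
  ]
}}

```text
time: 25.25
ee_pos: [473.6, -44.9, 10.7]
tcp_rot: [0.997, -0.075, 0.0, 0.0]
contact_force: [0.3, -0.1, 0.8]
gripper_width: 28.3
grasp_force: 0.0
```

```bash
python3 -c "
from h import *
st();go(473.3,-44.8,-28,-8.6)"
```

```text
t 25.25 p [473.6 -44.9  10.7] F [ 0.3 -0.1  0.8] w 28.3 g 0.0 yaw -8.6 q [-0.21  0.01  1.77 -0.    1.36  1.51]
turn [ 0.     -0.0001  0.    ] =0.0 deg shift mm [-0.3 -0.1 38.7] frac [-0.0006 -0.0002  0.0774] n>=1
```

>>> {"api": "carry_out", "payload": {
  "increments": [
    [0,0,0,0,0,0.03,0.3],
    [0,0,0,0,0,0.025,0.3],
    [0,0,0,0,0,0.01,0.3],
    [0,0,0,0,0,0.004,0.3],
    [0,0,0,0,0,0,0.3]
  ]
}}

```text
time: 25.75
ee_pos: [473.3, -44.8, -24.0]
tcp_rot: [0.997, -0.076, -0.0, 0.0]
contact_force: [-0.2, -0.2, 0.6]
gripper_width: 27.9
grasp_force: 0.0
```

>>> {"api": "carry_out", "payload": {
  "increments": [
    [0,0,0,0,0,0.004,0.3],
    [0,0,0,0,0,0,0.3]
  ]
}}

```text
time: 25.95
ee_pos: [473.6, -45.0, -25.6]
tcp_rot: [0.997, -0.076, 0.0, 0.0]
contact_force: [-0.1, 0.1, 0.7]
gripper_width: 28.3
grasp_force: 0.0
```

>>> {"api": "carry_out", "payload": {
  "increments": [
    [0,0,0,0,0,0.004,0.3],
    [0,0,0,0,0,0,0.3]
  ]
}}

```text
time: 26.15
ee_pos: [473.3, -44.9, -27.9]
tcp_rot: [0.997, -0.076, -0.0, 0.0]
contact_force: [0.2, 0.2, -0.4]
gripper_width: 28.6
grasp_force: 0.0
```

>>> {"api": "carry_out", "payload": {
  "increments": [
    [0,0,0,0,0,0.003,0.3],
    [0,0,0,0,0,0,0.3]
  ]
}}

```text
time: 26.35
ee_pos: [473.2, -44.9, -29.6]
tcp_rot: [0.997, -0.076, -0.0, 0.0]
contact_force: [-0.5, 0.9, -0.5]
gripper_width: 28.1
grasp_force: 0.0
```

>>> {"api": "carry_out", "payload": {
  "increments": [
    [0,0,0,0,0,0.003,0.3],
    [0,0,0,0,0,0,0.3]
  ]
}}

```text
time: 26.55
ee_pos: [473.2, -44.9, -31.1]
tcp_rot: [0.997, -0.076, -0.0, 0.0]
contact_force: [0.2, -0.2, -0.6]
gripper_width: 28.3
grasp_force: 0.0
```

>>> {"api": "carry_out", "payload": {
  "increments": [
    [0,0,0,0,0,0,0],
    [0,0,0,0,0,0,0],
    [0,0,0,0,0,0,0],
    [0,0,0,0,0,0,0],
    [0,0,0,0,0,0,0]
  ],
  "force": 25
}}

```text
time: 27.05
ee_pos: [473.4, -44.9, -30.9]
tcp_rot: [0.997, -0.076, 0.0, 0.0]
contact_force: [0.7, 0.1, -0.2]
gripper_width: 12.1
grasp_force: 25.0
```

>>> {"api": "carry_out", "payload": {
  "increments": [
    [0,0,0,0,0,-0.03,0],
    [0,0,0,0,0,-0.06,0],
    [0,0,0,0,0,-0.08,0],
    [0,0,0,0,0,0,0],
    [0,0,0,0,0,0,0]
  ],
  "force": 40
}}

```text
time: 27.55
ee_pos: [474.2, -45.1, 55.2]
tcp_rot: [0.997, -0.076, 0.001, 0.0]
contact_force: [-0.2, -0.7, -0.9]
gripper_width: 11.2
grasp_force: 40.0
```

```bash
python3 -c "
from h import *
st();gc(-35,-64,54,0)"
```

```text
t 27.55 p [474.2 -45.1  55.2] F [-0.2 -0.7 -0.9] w 11.2 g 40.0 yaw -8.75 q [-0.21 -0.03  1.72 -0.    1.45  1.51]
turn [ 0.0001 -0.0009 -0.0134] =2.4 deg shift mm [ 29.1 329.    1.4] frac [0.0581 0.6579 0.0028] n>=7
```

>>> {"api": "carry_out", "payload": {
  "increments": [
    [0,0,0,0.0073,0.0822,0,0],
    [0,0,0,0.0073,0.0822,0,0],
    [0,0,0,0.0073,0.0822,0,0],
    [0,0,0,0.0073,0.0822,0,0],
    [0,0,0,0.0073,0.0822,0,0],
    [0,0,0,0.0073,0.0822,0,0],
    [0,0,0,0.0073,0.0822,0,0],
    [0,0,0,0.0073,0.0822,0,0]
  ]
}}

```text
time: 28.35
ee_pos: [450.7, -374.9, 51.6]
tcp_rot: [0.997, -0.076, -0.002, -0.001]
contact_force: [0.4, -0.1, -0.9]
gripper_width: 11.4
grasp_force: 40.0
```

>>> {"api": "carry_out", "payload": {
  "increments": [
    [0,0,-0.0134,0,0,0,0],
    [0,0,0,0,0,0,0],
    [0,0,0,0,0,0,0],
    [0,0,0,0,0,0,0]
  ]
}}

```text
time: 28.75
ee_pos: [452.0, -373.1, 53.3]
tcp_rot: [0.998, -0.055, -0.001, -0.001]
contact_force: [0.3, -0.8, -0.5]
gripper_width: 11.5
grasp_force: 40.0
```

```bash
python3 -c "
from h import *
st();gc(-35,-64,14,0);c=cam('wrist','w8');cv2.imwrite('pics/w8c.png',cv2.resize(c['pixels'][140:370,200:450,::-1],(652,600),interpolation=cv2.INTER_CUBIC))"
```

```text
t 28.75 p [ 452.  -373.1   53.3] F [ 0.3 -0.8 -0.5] w 11.5 g 40.0 yaw -6.3 q [-0.79  0.22  1.45  0.    1.47  0.89]
turn [-0.0003  0.0004  0.0002] =0.1 deg shift mm [ 1.1  1.5 39.3] frac [0.0023 0.003  0.0786] n>=1
```

View pics/w8c.png

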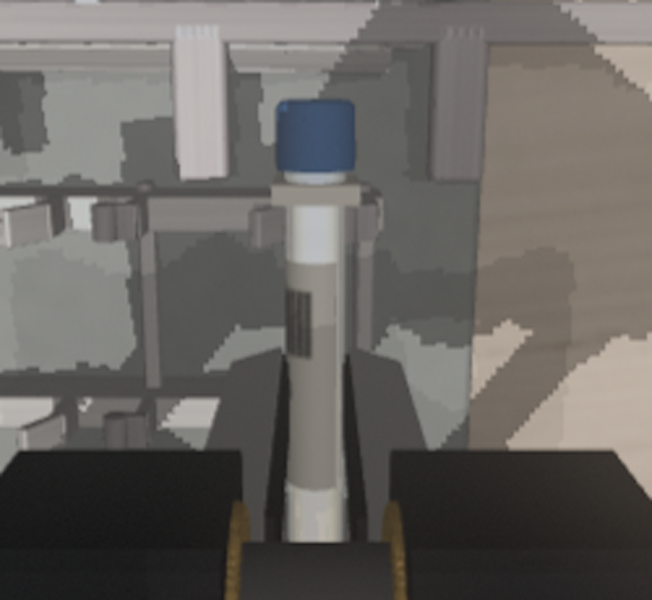

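The tube is held square over the right clip, stopper at (315,135), with the cheek and jaw on either side at (265,225) and (368,215). I'll lower it and press.

>>> {"api": "carry_out", "payload": {
  "increments": [
    [0,0,0,0.0023,0.003,0.03,0],
    [0,0,0,0,0,0.03,0],
    [0,0,0,0,0,0.0186,0],
    [0,0,0,0,0,0,0],
    [0,0,0,0,0,0,0]
  ],
  "force": 50
}}

```text
time: 29.3
ee_pos: [452.9, -375.6, 14.1]
tcp_rot: [0.998, -0.055, -0.0, -0.0]
contact_force: [0.2, -0.0, 0.1]
gripper_width: 11.4
grasp_force: 50.0
```

>>> {"api": "carry_out", "payload": {
  "increments": [
    [0,0,0,0,0,0.004,0],
    [0,0,0,0,0,0.004,0],
    [0,0,0,0,0,0.004,0],
    [0,0,0,0,0,0,0]
  ]
}}

```text
time: 29.7
ee_pos: [453.7, -375.8, 9.6]
tcp_rot: [0.998, -0.055, 0.001, 0.0]
contact_force: [-0.3, 1.7, 2.4]
gripper_width: 11.5
grasp_force: 50.0
```

>>> {"api": "carry_out", "payload": {
  "increments": [
    [0,0,0,0,0,0.004,0],
    [0,0,0,0,0,0.004,0],
    [0,0,0,0,0,0.004,0],
    [0,0,0,0,0,0,0]
  ]
}}

```text
time: 30.1
ee_pos: [453.5, -374.5, 2.4]
tcp_rot: [0.998, -0.055, 0.0, -0.001]
contact_force: [1.2, 3.2, 0.6]
gripper_width: 11.3
grasp_force: 50.0
```

>>> {"api": "carry_out", "payload": {
  "increments": [
    [0,0,0,0,0,0.004,0],
    [0,0,0,0,0,0.004,0],
    [0,0,0,0,0,0.004,0],
    [0,0,0,0,0,0,0],
    [0,0,0,0,0,0,0]
  ]
}}

```text
time: 30.6
ee_pos: [452.4, -375.7, -4.4]
tcp_rot: [0.998, -0.055, -0.001, -0.0]
contact_force: [0.2, 1.7, -3.7]
gripper_width: 11.4
grasp_force: 50.0
```

```bash
python3 -c "
from h import *
s=st();print(wc(s['ee_pos']))"
```

```text
t 30.6 p [ 452.4 -375.7   -4.4] F [ 0.2  1.7 -3.7] w 11.4 g 50.0 yaw -6.34 q [-0.79  0.27  1.51 -0.    1.36  0.89]
[-35.42966441 -65.05783791]
```

>>> {"api": "carry_out", "payload": {
  "increments": [
    [0,0,0,0,0,0.003,0],
    [0,0,0,0,0,0.003,0],
    [0,0,0,0,0,0,0]
  ]
}}

```text
time: 30.9
ee_pos: [452.9, -376.0, -5.4]
tcp_rot: [0.998, -0.055, -0.0, 0.0]
contact_force: [-3.3, 4.4, 2.3]
gripper_width: 10.9
grasp_force: 50.0
```

>>> {"api": "carry_out", "payload": {
  "increments": [
    [0,0,0,0,0,0.003,0],
    [0,0,0,0,0,0.003,0],
    [0,0,0,0,0,0,0]
  ]
}}

```text
time: 31.2
ee_pos: [453.0, -376.1, -5.6]
tcp_rot: [0.998, -0.055, 0.0, 0.0]
contact_force: [-6.0, 7.1, 13.6]
gripper_width: 11.4
grasp_force: 50.0
```

>>> {"api": "carry_out", "payload": {
  "increments": [
    [0,0,0,0,0,0.003,0],
    [0,0,0,0,0,0.003,0],
    [0,0,0,0,0,0,0]
  ]
}}

```text
time: 31.5
ee_pos: [453.1, -376.2, -5.8]
tcp_rot: [0.998, -0.055, 0.0, 0.001]
contact_force: [-9.5, 10.5, 23.6]
gripper_width: 11.2
grasp_force: 50.0
```

Seated: the force rises at z = -5.5, as predicted. I'll unload, release and go to the red tube.

>>> {"api": "carry_out", "payload": {
  "increments": [
    [0,0,0,0,0,-0.006,0],
    [0,0,0,0,0,-0.006,0],
    [0,0,0,0,0,0,0.28],
    [0,0,0,0,0,0,0.28],
    [0,0,0,0,0,0,0.28],
    [0,0,0,0,0,-0.03,0.28],
    [0,0,0,0,0,-0.08,0.28],
    [0,0,0,0,0,-0.09,0.28]
  ]
}}

```text
time: 32.3
ee_pos: [452.4, -375.4, 94.1]
tcp_rot: [0.998, -0.055, -0.001, -0.001]
contact_force: [1.1, -0.1, 0.2]
gripper_width: 26.6
grasp_force: 0.0
```

>>> {"api": "carry_out", "payload": {
  "increments": [
    [0,0,0,0,0,-0.08,0.28],
    [0,0,0,0,0,0,0.28],
    [0,0,0,0,0,0,0.28]
  ]
}}

```text
time: 32.6
ee_pos: [454.1, -377.0, 136.5]
tcp_rot: [0.998, -0.055, 0.002, 0.002]
contact_force: [-0.1, -0.0, -0.9]
gripper_width: 26.4
grasp_force: 0.0
```

```bash
python3 -c "
from h import *
st();c=cam('wrist','w9');go(440,110,150,-6.3)
print(proj(c,[[*cw(-85,-64),34],[*cw(29,-64),34]]))
u,v=proj(c,[[*cw(19,-64),34]])[0].astype(int);b=(max(u-50,0),max(v-45,0),u+50,v+30)
im=c['pixels'][b[1]:b[3],b[0]:b[2]].copy();h=cv2.cvtColor(im,cv2.COLOR_RGB2HSV).astype(int);m=(h[...,1]>60)&(h[...,0]>100)&(h[...,0]<130)
ys,xs=np.nonzero(m);print(len(xs),xs.mean()+b[0],ys.mean()+b[1],wc(ray(c,[(xs.mean()+b[0],ys.mean()+b[1])],38)[0]))
"
```

```text
t 32.6 p [ 454.1 -377.   136.5] F [-0.1 -0.  -0.9] w 26.4 g 0.0 yaw -6.34 q [-0.79  0.18  1.33 -0.    1.63  0.89]
turn [ 0.0002 -0.0001 -0.0002] =0.1 deg shift mm [ -66.7 -481.6  -16.2] frac [-0.1335 -0.9632 -0.0324] n>=10
[[318.70530141 287.1563508 ]
 [318.5513031  171.97266594]]
238 316.21008403361344 180.92436974789916 [ 20.97784185 -61.83343145]
```

>>> {"api": "carry_out", "payload": {
  "increments": [
    [0,0,0,-0.0111,-0.0803,-0.0027,0.3],
    [0,0,0,-0.0111,-0.0803,-0.0027,0.3],
    [0,0,0,-0.0111,-0.0803,-0.0027,0.3],
    [0,0,0,-0.0111,-0.0803,-0.0027,0.3],
    [0,0,0,-0.0111,-0.0803,-0.0027,0.3],
    [0,0,0,-0.0111,-0.0803,-0.0027,0.3]
  ]
}}

```text
time: 33.25
ee_pos: [445.1, -130.8, 139.6]
tcp_rot: [0.998, -0.055, -0.002, -0.001]
contact_force: [0.1, 0.5, 0.2]
gripper_width: 28.0
grasp_force: 0.0
```

>>> {"api": "carry_out", "payload": {
  "increments": [
    [0,0,0,-0.0111,-0.0803,-0.0027,0.3],
    [0,0,0,-0.0111,-0.0803,-0.0027,0.3],
    [0,0,0,-0.0111,-0.0803,-0.0027,0.3],
    [0,0,0,-0.0111,-0.0803,-0.0027,0.3],
    [0,0,0,-0.0111,-0.0803,-0.0027,0.3],
    [0,0,0,-0.0111,-0.0803,-0.0027,0.3],
    [0,0,0,0,0,0,0.3],
    [0,0,0,0,0,0,0.3]
  ]
}}

```text
time: 34.05
ee_pos: [439.0, 110.6, 148.1]
tcp_rot: [0.999, -0.054, -0.002, 0.001]
contact_force: [-0.0, -0.7, -0.2]
gripper_width: 28.3
grasp_force: 0.0
```

```bash
python3 -c "
from h import *
st();c=cam('wrist','w10')
im=c['pixels'];h=cv2.cvtColor(im,cv2.COLOR_RGB2HSV).astype(int);m=((h[...,1]>130)&((h[...,0]<8)|(h[...,0]>172))).astype(np.uint8)
n,l,s,ce=cv2.connectedComponentsWithStats(m)
for i in range(1,n):
  if s[i,4]>40:print(s[i],ce[i],ray(c,[ce[i]],8.5)[0])
print(proj(c,[[449.,124.5,8.5],[561.5,135.4,8.5]]))
"
```

```text
t 34.05 p [439.  110.6 148.1] F [-0.  -0.7 -0.2] w 28.3 g 0.0 yaw -6.2 q [ 0.12 -0.12  1.62 -0.    1.65  1.8 ]
[461  11  28  16 290] [474.51724138  18.26896552] [623.98422897 -54.25139549   8.5       ]
[372 273  35  14 357] [390.6162465  280.29131653] [372.44116442  38.8421829    8.5       ]
[[307.20849545 221.72965845]
 [283.1087085  112.18904598]]
```

```bash
python3 -c "
from h import *
c=load('w10')
im=c['pixels'].copy();h=cv2.cvtColor(im,cv2.COLOR_RGB2HSV).astype(int);m=((h[...,1]>70)&((h[...,0]<10)|(h[...,0]>172))).astype(np.uint8);m[300:]=0
n,l,s,ce=cv2.connectedComponentsWithStats(m)
for i in range(1,n):
  if s[i,4]>60:print(s[i],ce[i],ray(c,[ce[i]],8.5)[0])
print(h[112,270:300].tolist())
cv2.imwrite('pics/w10.png',im[:,:,::-1])"
```

```text
[    0     0   226   300 36225] [ 84.44245687 162.02448585] [535.79656013 345.81086761   8.5       ]
[459  11  31  17 365] [473.7260274   18.73150685] [623.67957392 -53.51439055   8.5       ]
[276 104  17  17 222] [283.5045045  111.65765766] [561.94963721 134.94048727   8.5       ]
[369 272  38  16 446] [389.19282511 280.16591928] [372.76431776  40.42983378   8.5       ]
[ 474  282  166   18 1481] [557.81769075 293.47332883] [ 335.9333943  -149.79773304    8.5       ]
[442 291  32   9 170] [458.12352941 295.74705882] [345.44007023 -36.73373928   8.5       ]
[[15, 36, 172], [15, 36, 172], [15, 35, 173], [14, 34, 173], [14, 35, 174], [12, 47, 147], [8, 88, 113], [6, 119, 111], [6, 124, 119], [5, 125, 124], [6, 128, 128], [5, 129, 130], [5, 128, 133], [5, 131, 134], [5, 128, 133], [5, 127, 130], [5, 126, 127], [6, 124, 123], [6, 123, 118], [6, 116, 112], [5, 108, 104], [7, 95, 91], [13, 48, 112], [14, 40, 121], [15, 38, 148], [15, 36, 169], [14, 37, 173], [15, 36, 172], [14, 37, 173], [15, 36, 172]]
```

View pics/w10.png

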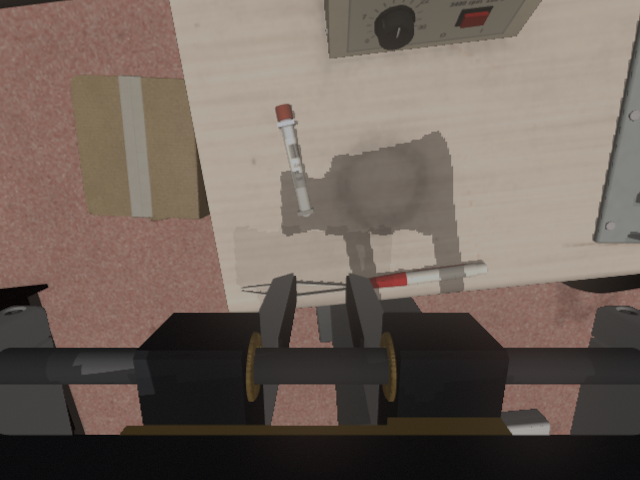

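The red tube is unmoved, stopper at (284,112) and bottom at (307,213).

```bash
python3 -c "
from h import *
c=load('w10');tube(c,(260,95,330,225),'r');go(504.5,130.3,15,5.7)"
```

```text
r n 1405 len 112.4 mid(bottom) [505.8 129.7] mid(stopper) [504.2 129.6] heading 5.5 stopper [561.7 134.9] s-mid along 56.2
turn [ 0.0004  0.001  -0.0667] =12.0 deg shift mm [ 62.9 -27.7 133.2] frac [ 0.1259 -0.0555  0.2664] n>=3
```

>>> {"api": "carry_out", "payload": {
  "increments": [
    [0,0,0,0.0315,-0.0138,0.0666,0.3],
    [0,0,0,0.0315,-0.0138,0.0666,0.3],
    [0,0,0,0.0315,-0.0138,0.0666,0.3],
    [0,0,0,0.0315,-0.0138,0.0666,0.3],
    [0,0,-0.0328,0,0,0,0.3],
    [0,0,-0.0328,0,0,0,0.3],
    [0,0,0,0,0,0,0.3],
    [0,0,0,0,0,0,0.3]
  ]
}}

```text
time: 34.9
ee_pos: [505.8, 129.4, 16.4]
tcp_rot: [0.999, 0.046, -0.0, 0.0]
contact_force: [0.4, 0.2, -1.5]
gripper_width: 28.6
grasp_force: 0.0
```

```bash
python3 -c "
from h import *
st();go(505,129.8,-31.5,5.5)"
```

```text
t 34.9 p [505.8 129.4  16.4] F [ 0.4  0.2 -1.5] w 28.6 g 0.0 yaw 5.23 q [ 0.14  0.11  1.66 -0.    1.38  1.62]
turn [ 0.0001  0.0002 -0.0015] =0.3 deg shift mm [-0.7 -0.5 47.9] frac [-0.0015 -0.001   0.0959] n>=1
```

>>> {"api": "carry_out", "payload": {
  "increments": [
    [0,0,-0.0015,-0.001,-0.001,0.03,0.3],
    [0,0,0,0,0,0.03,0.3],
    [0,0,0,0,0,0.02,0.3],
    [0,0,0,0,0,0.01,0.3],
    [0,0,0,0,0,0.006,0.3],
    [0,0,0,0,0,0,0.3],
    [0,0,0,0,0,0,0.3]
  ]
}}

```text
time: 35.6
ee_pos: [505.8, 131.3, -30.6]
tcp_rot: [0.999, 0.05, 0.001, 0.0]
contact_force: [0.9, -0.3, -0.1]
gripper_width: 28.1
grasp_force: 0.0
```

>>> {"api": "carry_out", "payload": {
  "increments": [
    [0,0,0,0,0,0,0],
    [0,0,0,0,0,0,0],
    [0,0,0,0,0,0,0],
    [0,0,0,0,0,0,0],
    [0,0,0,0,0,0,0]
  ],
  "force": 25
}}

```text
time: 36.1
ee_pos: [505.7, 131.2, -30.7]
tcp_rot: [0.999, 0.05, 0.0, 0.0]
contact_force: [0.1, 0.1, 3.0]
gripper_width: 11.9
grasp_force: 25.0
```

>>> {"api": "carry_out", "payload": {
  "increments": [
    [0,0,0,0,0,-0.03,0],
    [0,0,0,0,0,-0.06,0],
    [0,0,0,0,0,-0.08,0],
    [0,0,0,0,0,0,0],
    [0,0,0,0,0,0,0]
  ],
  "force": 40
}}

```text
time: 36.6
ee_pos: [506.0, 131.4, 54.8]
tcp_rot: [0.999, 0.05, 0.001, -0.0]
contact_force: [-0.4, 0.6, -0.7]
gripper_width: 11.6
grasp_force: 39.9
```

```bash
python3 -c "
from h import *
st();gc(-35,64,54,0)"
```

```text
t 36.6 p [506.  131.4  54.8] F [-0.4  0.6 -0.7] w 11.6 g 39.9 yaw 5.75 q [ 0.15  0.08  1.61 -0.    1.45  1.62]
turn [-0.0001 -0.0007  0.0671] =12.1 deg shift mm [-76.7 373.    0.5] frac [-0.1534  0.746   0.0011] n>=8
```

>>> {"api": "carry_out", "payload": {
  "increments": [
    [0,0,0,-0.017,0.0829,0,0],
    [0,0,0,-0.017,0.0829,0,0],
    [0,0,0,-0.017,0.0829,0,0],
    [0,0,0,-0.017,0.0829,0,0],
    [0,0,0,-0.017,0.0829,0,0],
    [0,0,0,-0.017,0.0829,0,0],
    [0,0,0,-0.017,0.0829,0,0],
    [0,0,0,-0.017,0.0829,0,0]
  ]
}}

```text
time: 37.4
ee_pos: [469.0, -206.3, 51.5]
tcp_rot: [0.999, 0.05, -0.002, -0.001]
contact_force: [0.9, 0.6, -1.3]
gripper_width: 11.4
grasp_force: 39.9
```

>>> {"api": "carry_out", "payload": {
  "increments": [
    [0,0,0,-0.017,0.0829,0,0],
    [0,0,0.0336,0,0,0,0],
    [0,0,0.0336,0,0,0,0],
    [0,0,0,0,0,0,0],
    [0,0,0,0,0,0,0]
  ]
}}

```text
time: 37.9
ee_pos: [465.6, -246.9, 52.2]
tcp_rot: [0.999, -0.054, -0.001, -0.001]
contact_force: [0.0, 0.8, -0.5]
gripper_width: 11.5
grasp_force: 39.9
```

```bash
python3 -c "
from h import *
st();gc(-34.5,64,14,0);c=cam('wrist','w11')
def stop(c,hue,box):
  b=box;im=c['pixels'][b[1]:b[3],b[0]:b[2]].copy();h=cv2.cvtColor(im,cv2.COLOR_RGB2HSV).astype(int)
  m=(h[...,1]>60)&(((h[...,0]>100)&(h[...,0]<130)) if hue=='b' else ((h[...,0]<9)|(h[...,0]>172)))
  n,l,s,ce=cv2.connectedComponentsWithStats(m.astype(np.uint8));i=1+np.argmax(s[1:,4]);return s[i,4],ce[i]+b[:2]
n,u=stop(c,'r',(270,130,370,260));print(n,u,wc(ray(c,[u],93)[0]))
n,u=stop(c,'b',(370,100,560,300));print(n,u,wc(ray(c,[u],36)[0]))
"
```

```text
t 37.9 p [ 465.6 -246.9   52.2] F [ 0.   0.8 -0.5] w 11.5 g 39.9 yaw -6.22 q [-0.6   0.09  1.6   0.    1.45  1.08]
turn [-0.0005  0.0009  0.0006] =0.2 deg shift mm [ 2.2  0.4 38.2] frac [0.0043 0.0009 0.0763] n>=1
804 [322.19154229 192.10074627] [18.9634574  64.10013688]
502 [505.71314741 182.02788845] [ 21.25636836 -61.36352722]
```

>>> {"api": "carry_out", "payload": {
  "increments": [
    [0,0,0,0.0033,0.0009,0.03,0],
    [0,0,0,0,0,0.03,0],
    [0,0,0,0,0,0.0163,0],
    [0,0,0,0,0,0,0],
    [0,0,0,0,0,0,0]
  ],
  "force": 50
}}

```text
time: 38.45
ee_pos: [468.1, -248.0, 15.4]
tcp_rot: [0.998, -0.055, -0.0, -0.0]
contact_force: [-0.0, -0.4, -0.7]
gripper_width: 11.1
grasp_force: 49.9
```

>>> {"api": "carry_out", "payload": {
  "increments": [
    [0,0,0,0,0,0.004,0],
    [0,0,0,0,0,0.004,0],
    [0,0,0,0,0,0.004,0],
    [0,0,0,0,0,0,0]
  ]
}}

```text
time: 38.85
ee_pos: [468.1, -248.2, 9.6]
tcp_rot: [0.998, -0.055, 0.0, -0.0]
contact_force: [0.3, -0.7, -0.5]
gripper_width: 11.3
grasp_force: 49.9
```

>>> {"api": "carry_out", "payload": {
  "increments": [
    [0,0,0,0,0,0.004,0],
    [0,0,0,0,0,0.004,0],
    [0,0,0,0,0,0.004,0],
    [0,0,0,0,0,0,0]
  ]
}}

```text
time: 39.25
ee_pos: [468.5, -247.2, 3.6]
tcp_rot: [0.998, -0.055, 0.0, -0.001]
contact_force: [0.7, 4.3, 1.8]
gripper_width: 11.3
grasp_force: 50.0
```

>>> {"api": "carry_out", "payload": {
  "increments": [
    [0,0,0,0,0,0.004,0],
    [0,0,0,0,0,0.004,0],
    [0,0,0,0,0,0.004,0],
    [0,0,0,0,0,0,0],
    [0,0,0,0,0,0,0]
  ]
}}

```text
time: 39.75
ee_pos: [467.2, -248.0, -3.5]
tcp_rot: [0.998, -0.056, -0.001, -0.0]
contact_force: [0.4, 3.0, -3.8]
gripper_width: 11.0
grasp_force: 50.0
```

>>> {"api": "carry_out", "payload": {
  "increments": [
    [0,0,0,0,0,0.003,0],
    [0,0,0,0,0,0.003,0],
    [0,0,0,0,0,0.003,0],
    [0,0,0,0,0,0,0]
  ]
}}

```text
time: 40.15
ee_pos: [467.9, -248.5, -5.4]
tcp_rot: [0.998, -0.055, -0.0, 0.0]
contact_force: [-3.2, 3.6, 4.7]
gripper_width: 11.2
grasp_force: 50.0
```

```bash
python3 -c "
from h import *
s=st();print(wc(s['ee_pos']))"
```

```text
t 40.15 p [ 467.9 -248.5   -5.4] F [-3.2  3.6  4.7] w 11.2 g 50.0 yaw -6.35 q [-0.59  0.14  1.66 -0.    1.33  1.09]
[-34.04515816  63.03924549]
```

>>> {"api": "carry_out", "payload": {
  "increments": [
    [0,0,0,0,0,0.004,0],
    [0,0,0,0,0,0.004,0],
    [0,0,0,0,0,0.002,0],
    [0,0,0,0,0,0,0]
  ]
}}

```text
time: 40.55
ee_pos: [468.1, -248.6, -5.7]
tcp_rot: [0.998, -0.055, 0.0, 0.001]
contact_force: [-10.3, 8.2, 24.7]
gripper_width: 11.4
grasp_force: 50.0
```

>>> {"api": "carry_out", "payload": {
  "increments": [
    [0,0,0,0,0,-0.006,0],
    [0,0,0,0,0,-0.006,0],
    [0,0,0,0,0,0,0.28],
    [0,0,0,0,0,0,0.28],
    [0,0,0,0,0,0,0.28],
    [0,0,0,0,0,-0.03,0.28],
    [0,0,0,0,0,-0.08,0.28],
    [0,0,0,0,0,-0.09,0.28]
  ]
}}

```text
time: 41.35
ee_pos: [466.9, -248.0, 93.3]
tcp_rot: [0.998, -0.056, -0.002, -0.001]
contact_force: [0.3, -0.7, -0.1]
gripper_width: 26.3
grasp_force: 0.0
```

>>> {"api": "carry_out", "payload": {
  "increments": [
    [0,0,0,0,0,-0.08,0.28],
    [0,0,0,-0.06,0.06,0,0.28],
    [0,0,0,0,0.07,0,0.28],
    [0,0,0,0,0,0,0.28],
    [0,0,0,0,0,0,0.28]
  ]
}}

```text
time: 41.85
ee_pos: [430.9, -310.1, 134.0]
tcp_rot: [0.998, -0.056, -0.0, -0.0]
contact_force: [-0.4, 0.4, 0.3]
gripper_width: 26.4
grasp_force: 0.0
```

```bash
python3 -c "
from h import *
s=st();print(wc(s['ee_pos']));c=cam('wrist','w12')
def stop(c,hue,box):
  b=box;im=c['pixels'][b[1]:b[3],b[0]:b[2]].copy();h=cv2.cvtColor(im,cv2.COLOR_RGB2HSV).astype(int)
  m=(h[...,1]>60)&(((h[...,0]>100)&(h[...,0]<130)) if hue=='b' else ((h[...,0]<9)|(h[...,0]>172)))
  n,l,st,ce=cv2.connectedComponentsWithStats(m.astype(np.uint8));i=1+np.argmax(st[1:,4]);return st[i,4],ce[i]+b[:2]
for h,y in(('r',64),('b',-64)):
  u=proj(c,[*cw(19,y),34])[0].astype(int);n,q=stop(c,h,(u[0]-35,u[1]-30,u[0]+35,u[1]+30));print(h,n,u,q,wc(ray(c,[q],38)[0]))
go(*cw(42.7,-162),120,83.67)
"
```

```text
t 41.85 p [ 430.9 -310.1  134. ] F [-0.4  0.4  0.3] w 26.4 g 0.0 yaw -6.45 q [-0.73  0.05  1.48  0.    1.61  0.95]
[-64.01830674  -2.27286988]
r 276 [248 148] [245.80434783 145.41304348] [21.72744158 65.27545128]
b 261 [389 148] [387.05747126 145.74329502] [ 21.22173301 -61.35808201]
turn [-2.000e-04 -1.000e-04 -5.003e-01] =90.0 deg shift mm [106.7 160.4  13.8] frac [0.2134 0.3207 0.0276] n>=11
```

Both tubes sit in their clips, their stopper positions agreeing. Next is the guard.

>>> {"api": "carry_out", "payload": {
  "increments": [
    [0,0,0,0.0427,0.0642,0.005,0.35],
    [0,0,0,0.0427,0.0642,0.005,0.35],
    [0,0,0,0.0427,0.0642,0.005,0.35],
    [0,0,0,0.0427,0.0642,0.005,0.35],
    [0,0,0,0.0427,0.0642,0.005,0.35],
    [0,0,-0.0455,0,0,0,0.4],
    [0,0,-0.0455,0,0,0,0.4],
    [0,0,-0.0455,0,0,0,0.4]
  ]
}}

```text
time: 42.7
ee_pos: [520.4, -479.9, 120.4]
tcp_rot: [0.987, 0.162, -0.0, -0.001]
contact_force: [0.1, 1.5, 0.3]
gripper_width: 37.5
grasp_force: 0.0
```

>>> {"api": "carry_out", "payload": {
  "increments": [
    [0,0,-0.0455,0,0,0,0.4],
    [0,0,-0.0455,0,0,0,0.4],
    [0,0,-0.0455,0,0,0,0.4],
    [0,0,-0.0455,0,0,0,0.4],
    [0,0,-0.0455,0,0,0,0.4],
    [0,0,-0.0455,0,0,0,0.4],
    [0,0,-0.0455,0,0,0,0.4],
    [0,0,-0.0455,0,0,0,0.4]
  ]
}}

```text
time: 43.5
ee_pos: [520.4, -479.5, 121.3]
tcp_rot: [0.742, 0.67, 0.0, -0.0]
contact_force: [0.9, 0.2, 0.3]
gripper_width: 37.7
grasp_force: 0.0
```

>>> {"api": "carry_out", "payload": {
  "increments": [
    [0,0,0,0,0,0,0.4],
    [0,0,0,0,0,0,0.4]
  ]
}}

```text
time: 43.7
ee_pos: [520.0, -480.0, 121.4]
tcp_rot: [0.745, 0.667, 0.0, -0.0]
contact_force: [-0.5, -0.2, 0.3]
gripper_width: 37.6
grasp_force: 0.0
```

```bash
python3 -c "
from h import *
s=st();go(519.5,-480.8,28,83.67)
"
```

```text
t 43.7 p [ 520.  -480.   121.4] F [-0.5 -0.2  0.3] w 37.6 g 0.0 yaw 83.64 q [-0.83  0.46  1.01  0.    1.68 -0.71]
turn [-0.0001 -0.0001 -0.0002] =0.0 deg shift mm [-0.9 -0.4 93.4] frac [-0.0018 -0.0008  0.1868] n>=2
```

Descend, grip, slide +34 mm (with a little overdrive), release and rise.

>>> {"api": "carry_out", "payload": {
  "increments": [
    [0,0,0,-0.0015,-0.0008,0.05,0.4],
    [0,0,0,0,0,0.05,0.4],
    [0,0,0,0,0,0.04,0.4],
    [0,0,0,0,0,0.03,0.4],
    [0,0,0,0,0,0.016,0.4],
    [0,0,0,0,0,0,0.4]
  ],
  "force": 20
}}

```text
time: 44.3
ee_pos: [518.5, -480.9, 27.3]
tcp_rot: [0.745, 0.667, -0.0, -0.001]
contact_force: [-0.1, 0.2, 0.1]
gripper_width: 37.7
grasp_force: 0.0
```

>>> {"api": "carry_out", "payload": {
  "increments": [
    [0,0,0,0,0,0,0],
    [0,0,0,0,0,0,0],
    [0,0,0,0,0,0,0],
    [0,0,0,0,0,0,0],
    [0,0,0,0,0,0,0]
  ]
}}

```text
time: 44.8
ee_pos: [519.2, -482.2, 30.2]
tcp_rot: [0.745, 0.667, -0.0, 0.001]
contact_force: [-0.6, 0.5, 4.7]
gripper_width: 15.6
grasp_force: 20.0
```

>>> {"api": "carry_out", "payload": {
  "increments": [
    [0,0,0,0.018,0,0,0],
    [0,0,0,0.02,0,0,0],
    [0,0,0,0.02,0,0,0],
    [0,0,0,0.016,0,0,0],
    [0,0,0,0,0,0,0],
    [0,0,0,0,0,0,0]
  ]
}}

```text
time: 45.4
ee_pos: [523.1, -448.5, 30.2]
tcp_rot: [0.745, 0.667, -0.002, 0.004]
contact_force: [-0.5, -8.9, 2.8]
gripper_width: 15.6
grasp_force: 20.0
```

```bash
python3 -c "
from h import *
s=st();print(wc(s['ee_pos']))
"
```

```text
t 45.4 p [ 523.1 -448.5   30.2] F [-0.5 -8.9  2.8] w 15.6 g 20.0 yaw 83.69 q [-0.79  0.45  1.2  -0.01  1.48 -0.68]
[  42.8641144  -129.66548508]
```

The guard has moved 33.9 mm to its shut stop. I'll release it and go to the right dial to lock.

>>> {"api": "carry_out", "payload": {
  "increments": [
    [0,0,0,0,0,0,0.4],
    [0,0,0,0,0,0,0.4],
    [0,0,0,0,0,0,0.4],
    [0,0,0,0,0,-0.06,0.4],
    [0,0,0,0,0,-0.06,0.4],
    [0,0,0,0,0,0,0.4],
    [0,0,0,0,0,0,0.4]
  ]
}}

```text
time: 46.1
ee_pos: [523.5, -444.3, 89.0]
tcp_rot: [0.744, 0.668, 0.0, 0.0]
contact_force: [-0.4, 0.2, -0.4]
gripper_width: 37.5
grasp_force: 0.0
```

```bash
python3 -c "
from h import *
s=st();go(565,-394.8,36.5,113.67)
"
```

```text
t 46.1 p [ 523.5 -444.3   89. ] F [-0.4  0.2 -0.4] w 37.5 g 0.0 yaw 83.78 q [-0.79  0.42  1.13  0.    1.6  -0.68]
turn [ 2.000e-04  1.000e-04 -1.661e-01] =29.9 deg shift mm [53.7 35.9 52.5] frac [0.1075 0.0718 0.105 ] n>=4
```

>>> {"api": "carry_out", "payload": {
  "increments": [
    [0,0,0,0.0537,0.0359,0,0.4],
    [0,0,0,0.0538,0.0359,0,0.4],
    [0,0,-0.0415,0,0,0,0.4],
    [0,0,-0.0415,0,0,0,0.4],
    [0,0,-0.0415,0,0,0,0.4],
    [0,0,-0.0415,0,0,0,0.4],
    [0,0,0,0,0,0,0.4],
    [0,0,0,0,0,0,0.4]
  ]
}}

```text
time: 46.9
ee_pos: [563.8, -394.4, 86.6]
tcp_rot: [0.548, 0.836, 0.0, -0.002]
contact_force: [0.1, 0.5, -0.2]
gripper_width: 37.7
grasp_force: 0.0
```

```bash
python3 -c "
from h import *
s=st();go(565,-394.8,36,113.67)
"
```

```text
t 46.9 p [ 563.8 -394.4   86.6] F [ 0.1  0.5 -0.2] w 37.7 g 0.0 yaw 113.47 q [-0.69  0.42  1.12  0.    1.6  -1.1 ]
turn [-0.0005 -0.001  -0.0011] =0.3 deg shift mm [-1.   1.  50.6] frac [-0.002   0.002   0.1012] n>=2
```

Turn +112° after gripping (14 rows × 8°).

>>> {"api": "carry_out", "payload": {
  "increments": [
    [0,0,-0.001,-0.001,0.001,0.03,0.4],
    [0,0,0,0,0,0.03,0.4],
    [0,0,0,0,0,0.028,0.4],
    [0,0,0,0,0,0.012,0.4],
    [0,0,0,0,0,0,0.4]
  ]
}}

```text
time: 47.4
ee_pos: [564.0, -394.6, 36.0]
tcp_rot: [0.546, 0.838, 0.0, -0.002]
contact_force: [-0.9, 0.1, -0.3]
gripper_width: 37.4
grasp_force: 0.0
```

>>> {"api": "carry_out", "payload": {
  "increments": [
    [0,0,0,0,0,0,0],
    [0,0,0,0,0,0,0],
    [0,0,0,0,0,0,0],
    [0,0,0,0,0,0,0],
    [0,0,0,0,0,0,0],
    [0,0,0,0,0,0,0]
  ]
}}

```text
time: 48.0
ee_pos: [564.8, -396.2, 39.7]
tcp_rot: [0.546, 0.838, -0.001, 0.0]
contact_force: [-4.3, -0.2, 3.6]
gripper_width: 11.5
grasp_force: 20.0
```

>>> {"api": "carry_out", "payload": {
  "increments": [
    [0,0,0.0444,0,0,0,0],
    [0,0,0.0444,0,0,0,0],
    [0,0,0.0444,0,0,0,0],
    [0,0,0.0444,0,0,0,0],
    [0,0,0.0444,0,0,0,0],
    [0,0,0.0444,0,0,0,0],
    [0,0,0.0444,0,0,0,0]
  ]
}}

```text
time: 48.7
ee_pos: [563.5, -396.1, 39.6]
tcp_rot: [0.877, 0.481, -0.001, -0.0]
contact_force: [-5.2, -0.1, 4.2]
gripper_width: 10.8
grasp_force: 20.0
```

>>> {"api": "carry_out", "payload": {
  "increments": [
    [0,0,0.0444,0,0,0,0],
    [0,0,0.0444,0,0,0,0],
    [0,0,0.0444,0,0,0,0],
    [0,0,0.0444,0,0,0,0],
    [0,0,0.0444,0,0,0,0],
    [0,0,0.0444,0,0,0,0],
    [0,0,0.0444,0,0,0,0],
    [0,0,0,0,0,0,0]
  ]
}}

```text
time: 49.5
ee_pos: [563.0, -395.0, 39.7]
tcp_rot: [1.0, 0.015, -0.002, -0.001]
contact_force: [-8.0, 1.9, 5.5]
gripper_width: 10.5
grasp_force: 20.0
```

>>> {"api": "carry_out", "payload": {
  "increments": [
    [0,0,0,0,0,0,0.4],
    [0,0,0,0,0,0,0.4],
    [0,0,0,0,0,0,0.4],
    [0,0,0,0,0,-0.05,0.4],
    [0,0,0,0,0,-0.08,0.4],
    [0,0,0,0,0,-0.08,0.4],
    [0,0,0,-0.05,0,-0.05,0.4],
    [0,0,0,0,0,0,0.4]
  ]
}}

```text
time: 50.3
ee_pos: [541.1, -398.4, 175.3]
tcp_rot: [1.0, 0.016, 0.004, 0.004]
contact_force: [0.4, -0.2, 1.1]
gripper_width: 37.5
grasp_force: 0.0
```

```bash
python3 -c "
from h import *
s=st();go(*cw(-40,0),185,-6.33)
"
```

```text
t 50.3 p [ 541.1 -398.4  175.3] F [ 0.4 -0.2  1.1] w 37.5 g 0.0 yaw 1.84 q [-0.72  0.35  1.04 -0.    1.74  0.82]
turn [ 0.0023 -0.0026  0.0454] =8.2 deg shift mm [-83.1 -90.6 -11. ] frac [-0.1662 -0.1812 -0.0221] n>=3
```

>>> {"api": "carry_out", "payload": {
  "increments": [
    [0,0,0,-0.055,-0.06,-0.01,0.4],
    [0,0,0,-0.055,-0.06,-0.01,0.4],
    [0,0,0,-0.055,-0.06,0,0.4],
    [0,0,0.0454,0,0,0,0.4],
    [0,0,0,0,0,0,0.4],
    [0,0,0,0,0,0,0.4]
  ]
}}

```text
time: 50.9
ee_pos: [455.1, -309.0, 177.5]
tcp_rot: [0.999, -0.053, -0.0, -0.0]
contact_force: [-0.3, -0.2, -0.0]
gripper_width: 37.3
grasp_force: 0.0
```

```bash
python3 -c "
from h import *
s=st();c=cam('wrist','w13');im=c['pixels'].copy();h=cv2.cvtColor(im,cv2.COLOR_RGB2HSV).astype(int)
def blob(m,u,r):
  x0,y0=int(u[0]-r),int(u[1]-r);n,l,st,ce=cv2.connectedComponentsWithStats(m[y0:y0+2*r,x0:x0+2*r].astype(np.uint8));i=1+np.argmax(st[1:,4]);return st[i],ce[i]+[x0,y0]
B=(h[...,1]>60)&(h[...,0]>100)&(h[...,0]<130);Rd=(h[...,1]>60)&((h[...,0]<9)|(h[...,0]>172))
for m,y in((Rd,64),(B,-64)):
  st_,q=blob(m,proj(c,[*cw(19,y),38])[0],28);print(st_[2:],q,wc(ray(c,[q],38)[0]))
K=h[...,2]<60
st_,q=blob(K,proj(c,[*cw(42,-127),70])[0],24);print('knob',st_,q,wc(ray(c,[q],70)[0]))
# white line of dials
for n,y,th in(('L',72,-1.047),('M',0,1.047),('R',-72,-.13)):
  P=lambda t,r:proj(c,[*cw(79+r*np.cos(t),y-r*np.sin(t)),92])[0]
  br=[(np.mean([h[int(P(t,r)[1]+.5),int(P(t,r)[0]+.5),2] for r in(6,9,12,15,18)]),round(t,2)) for t in np.arange(-3.1,3.1,.1)]
  print(n,sorted(br)[-3:])
"
```

```text
t 50.9 p [ 455.1 -309.   177.5] F [-0.3 -0.2 -0. ] w 37.3 g 0.0 yaw -6.09 q [-0.7   0.09  1.35  0.    1.7   0.98]
[ 2 12 14] [267.14285714 172.07142857] [20.83140942 58.19513203]
[ 4 13 42] [376.76190476 172.35714286] [ 21.06606255 -55.89933728]Traceback (most recent call last):
  File "<string>", line 10, in <module>
    st_,q=blob(K,proj(c,[*cw(42,-127),70])[0],24);print('knob',st_,q,wc(ray(c,[q],70)[0]))
          ~~~~^^^^^^^^^^^^^^^^^^^^^^^^^^^^^^^^^^^
  File "<string>", line 5, in blob
    x0,y0=int(u[0]-r),int(u[1]-r);n,l,st,ce=cv2.connectedComponentsWithStats(m[y0:y0+2*r,x0:x0+2*r].astype(np.uint8));i=1+np.argmax(st[1:,4]);return st[i],ce[i]+[x0,y0]
                                                                                                                          ~~~~~~~~~^^^^^^^^^^
    return _wrapfunc(a, 'argmax', axis=axis, out=out, **kwds)
    return bound(*args, **kwds)
ValueError: attempt to get argmax of an empty sequence
```

```bash
python3 -c "
from h import *
c=load('w13');im=c['pixels'].copy();h=cv2.cvtColor(im,cv2.COLOR_RGB2HSV).astype(int)
u=proj(c,[*cw(42,-127),86])[0].astype(int);print(u);r=h[u[1]-25:u[1]+25,u[0]-25:u[0]+40,2]
ys,xs=np.nonzero(r<np.percentile(r,20));print(r.min(),wc(ray(c,[(np.median(xs)+u[0]-25,np.median(ys)+u[1]-25)],75)[0]))
for n,y in(('L',72),('M',0),('R',-72)):
  P=lambda t,r:np.round(proj(c,[*cw(79+r*np.cos(t),y-r*np.sin(t)),92])[0]).astype(int)
  br=[(np.mean([h[P(t,r)[1],P(t,r)[0],2] for r in(5,8,11,14,17)]).round(),round(t,2)) for t in np.arange(-3.1,3.1,.1)]
  print(n,[(float(a),float(b)) for a,b in sorted(br)[-3:]])
"
```

```text
[466 149]
60 [  44.11205595 -123.30718141]
L [(167.0, -1.2), (179.0, -1.0), (184.0, -1.1)]
M [(153.0, 1.2), (183.0, 1.0), (184.0, 1.1)]
R [(165.0, -0.3), (182.0, -0.2), (182.0, -0.1)]
```

The dials read -1.05 and 1.05 on the left and middle, and -0.15 on the right, which is locked (111° off its code). The knob is at its shut position and the tines cover the tubes.

```bash
python3 -c "
from workcell import manip
print(manip.hand_in())"
```

```text
the job is handed in; nothing more can be done
None
```

The job is handed in, with no verdict returned: dials set to code, guard opened, both tubes found on the worktop pressed home (blue-stoppered in the right clip, red in the left), guard shut over them, and the right dial turned about 111° off its code to lock.

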